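# Stack a parts tray on a sloping stand and latch it

## Task

Stack the loose blue parts tray, with the sharpening stone still in it, on the matching grey tray on the sloping stand, either way round, so that it sits fully down inside all four corner lugs; set it down, do not let it drop. Then slide the red latch toward the trays until it snaps home over the blue tray's rim. Leave the sanding block and the glue tube where they lie.

Things in the scene. Friction and masses are not known exactly. Their poses are not given: they have to be found in the camera images.
- upper_tray: loose blue stacking tray, black grip and corner lugs, 0.25 kg, level on the table. Body 120 (own x) x 160 (y) x 50 mm, walls and floor 4 mm. Origin: centre of underside, z up. L-shaped lugs on the rim corners, straight to 54 mm height, then flared 4 mm outward as a lead-in to 62 mm, reach x 70, y 90 mm from the centre. Same after a half turn about z.
- tray_grip (a point): middle of the top of the blue tray's grip, 48 mm above its underside; axes of upper_tray. The grip bar runs along own y: 12 mm thick (x), 66 mm long, 22 mm deep, on a 5 mm web. Between bar and each long wall 50 mm is free, down to the floor (4 mm), closed off at y = -36 and 36 mm by cross walls 35 mm high.
- lower_tray: grey tray, same form and size, fixed on a stand sloping 28 degrees, low side (own -x) to the robot. Origin: centre of its underside; z out of the tray, square to the slope. Its lugs leave 2.5 mm play each side of a stacked tray (125 x 165 mm between them). On its +y side a grey tower (y 99 to 135, x -22 to 22 mm) carries the latch between two rails, tops at z = 112 mm.
- seat (a point): centre of the grey tray's rim plane, at (0, 0, 50 mm) of lower_tray, with its axes: where the origin of a fully seated blue tray lies, axes parallel or turned half round about z
- latch_fin (a point): top centre of the red latch's fin, which moves with the latch; axes of lower_tray. The fin is 26 mm wide (x), 10 mm thick (y) and stands 30 mm proud of the slide (z 109 to 139.5 mm of lower_tray), at y = 135 mm when open. Push it from its far (+y) side or grip it.
- latch (a joint): latch travel in m along lower_tray's -y, toward the trays: 0 open, 0.030 home at its stop. Takes up to about 2.5 N; stays where left up to 0.016, a spring detent peaks at 0.024 and pulls it home past 0.026. Its nose, 32 mm wide, underside at z = 102 mm of lower_tray, reaches y = 90 mm open, 60 mm home; it passes over the stacked tray's rim at z = 100 mm.
- stone: dark grey sharpening stone, a flat bar 30 x 85 x 18 mm, 80 g, lying lengthways along the tray's x in the end compartment of the blue tray on its +y side (own y 38 to 76 mm); it slides about in there when the tray tilts. Origin: centre of its underside.
- block: brown sanding block, 45 x 75 x 23 mm, lying on the table; to be left alone
- epoxy_tube: red and blue glue tube, 33 x 126 x 22 mm, lying on the table; to be left alone
Things that resemble listed ones, but are neither listed nor needed, are in the scene too. There is more than one size of the upper_tray; the job needs the larger.

How it is judged:
On the way, in this order (a step that is already met when the one before it is completed fails the run):
1. the blue tray sits fully down in the corner lugs of the grey tray, let go, with the latch still open (x of upper_tray in the frame of lower_tray between -0.004 and 0.004 m and y of upper_tray in the frame of lower_tray between -0.004 and 0.004 m and z of upper_tray in the frame of lower_tray between 0.0475 and 0.0525 m and angle between the z axis of upper_tray and the z axis of lower_tray, either way round below 0.04 rad and angle between the x axis of upper_tray and the x axis of lower_tray, either way round below 0.05 rad and angle between upper_tray's own z axis and vertical below 0.8 rad and contact force between the fingers and upper_tray below 0.1 N and value of joint latch below 0.018 m), for 0.2 s.
2. the latch is home past its detent (x of upper_tray in the frame of lower_tray between -0.004 and 0.004 m and y of upper_tray in the frame of lower_tray between -0.004 and 0.004 m and z of upper_tray in the frame of lower_tray between 0.0475 and 0.0525 m and angle between the z axis of upper_tray and the z axis of lower_tray, either way round below 0.04 rad and angle between the x axis of upper_tray and the x axis of lower_tray, either way round below 0.05 rad and angle between upper_tray's own z axis and vertical below 0.8 rad and value of joint latch above 0.0275 m), for 0.2 s.
At the end, for the whole second after the job is handed in: Blue tray on the grey one, upright and either way round, within 4 mm (x, y) and 2.5 mm (z) of fully seated, z axes parallel within 0.04 rad and x axes within 0.05, released, at rest; latch travel over 27.5 mm; stone at rest inside the blue tray (all of step 2 and contact force between the fingers and upper_tray below 0.1 N and x of stone in the frame of upper_tray between -0.056 and 0.056 m and y of stone in the frame of upper_tray between -0.076 and 0.076 m and z of stone in the frame of upper_tray between -0.005 and 0.045 m and linear speed of upper_tray below 0.02 m/s and linear speed of stone below 0.03 m/s); the robot touches nothing.
It fails at once if the blue tray is dropped: it moves faster than 0.4 m/s while the fingers do not touch it (contact force between the fingers and upper_tray below 0.1 N and linear speed of upper_tray above 0.4 m/s).
It fails at once if the sanding block or the glue tube is moved by more than 30 mm (distance of any of block, epoxy_tube from where it was at the start of the episode above 0.03 m).
It also fails if it takes over 54 s, if anything falls off the work surface, if the arm or the gripper's body presses on something with over 40 N, if the wrist force passes 120 N, or if a joint passes its speed limit or range.

## Robot

A 7-joint arm with a two-finger parallel gripper is mounted at the origin on a cart in front of the work surface, level with it; the furniture and walls round the work are solid. World frame = base frame: x ahead of the robot, y to its left, z up, the work surface at z = 0. Lengths are in m, angles in rad, forces in N, time in s.
With the tool pointing down it reaches from about 0.425 to 0.875 m from the base axis. Payload 9.9 kg.
Tool frame: the origin (TCP) lies at the very end of the fingers, on their centre line; the grasp point (between the pads) lies pinch_z behind it (pinch_z is the distance from the TCP to the grasp point, in m); z points along the fingers, y is the line along which they close (so a half turn about z gives the same grasp; the last joint's range is limited). The gripper opens to 85 mm and grips with 20 to 120 N. Pads are 22 mm wide; open, the fingers measure 114 mm over their backs; the gripper's body (76 mm by 85 mm) begins 54 mm behind the grasp point. The pads swing forward as they close: fully open they stand 13 mm farther back than shut.
Start: joints at [-1.187, 0.576, 0.025, 1.437, -0.015, 1.129, -0.057], TCP at [0.304, 0.602, 0.202] pointing down, gripper open.
Joint ranges: [-2.76, 2.76], [-0.34, 2.15], [-1.52, 1.57], [0.19, 2.46], [-1.09, 4.23], [0.17, 1.99], [-2.82, 2.82]. Speed limits (rad/s): [2.22, 2.22, 3.01, 3.01, 3.14, 3.14, 3.14].

## Interface

Orientations are given as a unit quaternion [w, x, y, z].
In Python, from rig import observe, capture, camera_info, job_done, pinch_z gives the robot as it stands.
- The arm moves only by the tool step_arm, never from a script. Its argument "series" is a list of rows, each a list of 6 numbers: the shift along the tool's x, y, z each as a share of 500 mm, from -1 to 1, then the turn, a rotation vector about the tool's x, y, z each as a share of pi rad, from -1 to 1. In form: [[x, y, z, wx, wy, wz], ...]. A call has exactly 5 rows; each row is the pose to reach, as a shift and turn from the pose commanded when the call began, along the tool's axes at that moment, turning the shorter way round; what a row does not reach only later rows make up. A row lasts 1/10 s, in which the tool goes at most 50 mm and 8.59 degrees, less where a joint would pass 70% of its speed; a pose out of reach is approached as far as the arm can. A call with a number of a shift or a turn outside -1 to 1 is refused whole. A call with a gripper value outside its range is refused whole. "gripper" is the closure, from 0 (fully open) to 1 (shut), set as the call begins (left out, the last holds). The fingers move at their own pace and stop on an object; "grip_force" is the grip in N (left out, the last holds). Time passes only in rows, so rows that repeat a pose let the fingers close, or fill a call up. It gives the time, the measured TCP pose, the force, the opening and the grip force at its end, in the units of the state.
- observe(): the state, without advancing time (a new reading comes with each control period).
- capture(name): name is "scene" or "top" or "wrist"; returns the picture (480x640x3 uint8, red, green, blue); there is no depth.
- camera_info(name): a dict with "vertical_fov" (degrees; the focal length in pixels is half the picture's height over the tangent of half this angle, whatever the lens; pixels are square), "cx", "cy" (the principal point, pixels), "k1" (the pictures are not rectified: a ray, as slopes to the right and down, at radius r is drawn at 1 + k1 r^2 times it, then the intrinsics apply), "world_to_cam" (4x4, takes a point from world to camera coordinates); the wrist camera has in their place "hand_eye" (4x4, takes a point from camera to tool coordinates, whose origin is the TCP and whose axes are the flange's). Camera axes: x right, y down, z forward; pixel columns grow to the right and rows downward; lengths in m; the calibration is good to about 2 mm. A picture is of the moment at which its call begins: read the wrist's pose just before it. camera_info takes no time and is no camera call.
- job_done(): hands the job in; it is judged then, once.
The state is a dict: "clock": time; "joint_pos": joint angles; "qd": joint speeds; "joint_torque": joint torques, N m; "ee_pos": TCP position; "orientation": TCP orientation; "ft_force": force on the tool from outside, world axes, zero at the start; "wrist_torque": the same for the moment, N m; "finger_gap": finger opening in m; "grip_force": force on a finger pad.
Only numpy, scipy, OpenCV 4.12 (cv2) and the standard library are available. Lean on these libraries where they do the work, as an engineer would, in place of code of your own. Each camera call takes 0.05 s, during which the arm holds its last target. There are 200 camera calls.

## Working session

There is one attempt and no reset: what is moved stays moved. The work goes in short steps, Python scripts to look and compute and a tool call to move; the robot and the scene stay as the last step left them, time stands still between calls to the robot, and variables do not carry over. Pictures are saved under pics/ and viewed, at most 10 in all, crops included, and the job is handed in when it is done.

Besides the shell and the picture viewer there is one more tool, called after "Call:" by a JSON object that holds its "fn" and its "kwargs". step_arm: Moves the arm, as the interface text tells. Shift numbers are shares of 500 mm and turn numbers shares of pi rad, none past 1 either way. Its arguments: {"type":"object","properties":{"series":{"type":"array"},"gripper":{"type":"number"},"grip_force":{"type":"number"}},"required":["series"]}

```bash
ls; mkdir -p pics
python3 - <<'E'
from rig import *
import cv2,numpy as np
print(observe()['ee_pos'],observe()['orientation'],pinch_z if not callable(pinch_z) else pinch_z())
for n in("scene","top","wrist"):
    cv2.imwrite(f"pics/{n}0.png",capture(n)[:,:,::-1]); print(n,camera_info(n))
a=[cv2.imread(f"pics/{n}0.png") for n in("scene","top")]
E
```

```text
pics
[0.30412291 0.60203571 0.20125982] [-1.70630363e-04  2.31750175e-01  9.72774989e-01 -8.04838719e-04] 0.0187
scene {'vertical_fov': 54.82223636476315, 'cx': 321.71453950240686, 'cy': 240.02250524877527, 'k1': -0.06851401867781487, 'world_to_cam': array([[ 0.75208055, -0.65896021, -0.01209487, -0.38749033],
       [-0.28382381, -0.30726047, -0.9083144 ,  0.27310166],
       [ 0.59482677,  0.68655841, -0.41811322,  0.83710552],
       [ 0.        ,  0.        ,  0.        ,  1.        ]])}
top {'vertical_fov': 43.83753615268483, 'cx': 318.4058834760161, 'cy': 223.0769543913852, 'k1': -0.1925373252687225, 'world_to_cam': array([[-9.33980227e-04, -9.99993898e-01,  3.36633965e-03,
         1.50051862e-02],
       [-9.96734015e-01,  6.59095575e-04, -8.07518958e-02,
         4.99726653e-01],
       [ 8.07491843e-02, -3.43076591e-03, -9.96728548e-01,
         1.26434071e+00],
       [ 0.00000000e+00,  0.00000000e+00,  0.00000000e+00,
         1.00000000e+00]])}
wrist {'vertical_fov': 65.86818125960254, 'cx': 313.39767820657363, 'cy': 242.1950351045711, 'k1': -0.07011850553364707, 'hand_eye': array([[-5.75409610e-04, -9.60933254e-01, -2.76779605e-01,
         6.94922691e-02],
       [ 9.99998397e-01, -1.02221177e-03,  1.47000931e-03,
         2.54013179e-04],
       [-1.69550820e-03, -2.76778316e-01,  9.60932302e-01,
        -1.71739544e-01],
       [ 0.00000000e+00,  0.00000000e+00,  0.00000000e+00,
         1.00000000e+00]])}
```

View pics/top0.png

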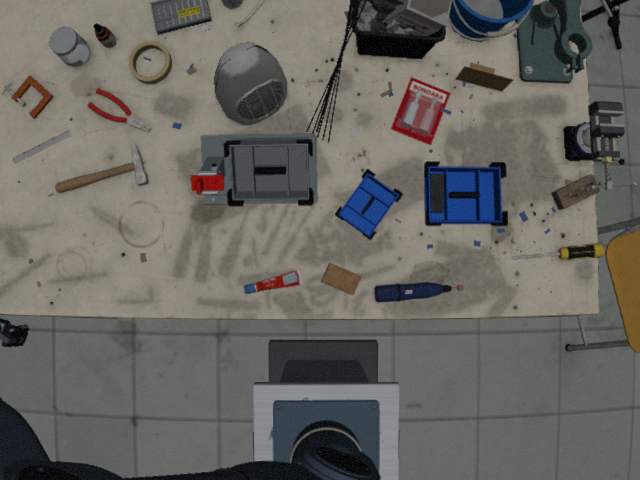

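View pics/scene0.png

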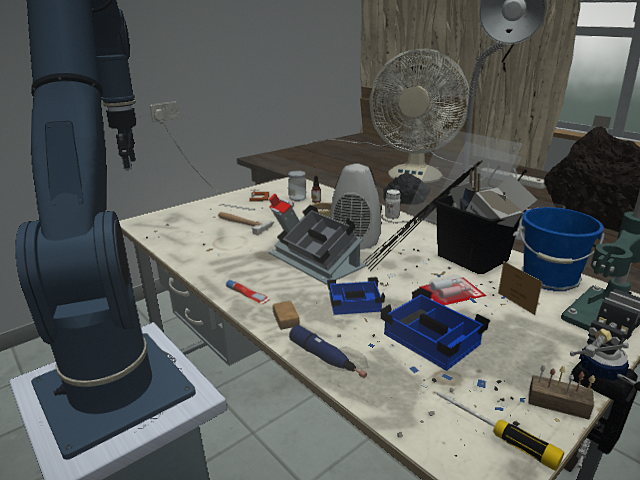

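Top view: two blue trays, the larger at (465,193) with the dark stone at its left end (437,195), and a small one at (369,203). The body is about 77 px long, which is about 160 mm, so (465,193) fits. The grey tray is at (270,170) with the red latch at (205,183). The sanding block is at (341,277) and the glue tube at (271,282).

```bash
cat > h.py <<'E'
import numpy as np, cv2
from rig import *
from scipy.spatial.transform import Rotation as R
def tool():
    o=observe(); q=o['orientation']; T=np.eye(4); T[:3,:3]=R.from_quat([q[1],q[2],q[3],q[0]]).as_matrix(); T[:3,3]=o['ee_pos']; return T
def rays(name,px,T=None):
    c=camera_info(name); f=240/np.tan(np.radians(c['vertical_fov']/2))
    K=np.array([[f,0,c['cx']],[0,f,c['cy']],[0,0,1]])
    s=cv2.undistortPoints(np.array(px,float).reshape(-1,1,2),K,np.array([c['k1'],0,0,0.]),None,None).reshape(-1,2)
    C=T@c['hand_eye'] if name=='wrist' else np.linalg.inv(c['world_to_cam'])
    d=np.c_[s,np.ones(len(s))]@C[:3,:3].T
    return C[:3,3],d/np.linalg.norm(d,axis=1)[:,None]
def onplane(name,px,p0,n,T=None):
    o,d=rays(name,px,T); n=np.array(n,float)
    return o+d*(((np.array(p0)-o)@n)/(d@n))[:,None]
def proj(name,P,T=None):
    c=camera_info(name); f=240/np.tan(np.radians(c['vertical_fov']/2))
    W=np.linalg.inv(T@c['hand_eye']) if name=='wrist' else c['world_to_cam']
    p=np.atleast_2d(P)@W[:3,:3].T+W[:3,3]; s=p[:,:2]/p[:,2:]
    s=s*(1+c['k1']*(s**2).sum(1))[:,None]
    return s*f+[c['cx'],c['cy']]
E
python3 - <<'E'
from h import *
im=cv2.imread('pics/top0.png'); hsv=cv2.cvtColor(im,cv2.COLOR_BGR2HSV)
m=cv2.inRange(hsv,(105,150,70),(125,255,255))
n,l,s,c=cv2.connectedComponentsWithStats(cv2.morphologyEx(m,cv2.MORPH_CLOSE,np.ones((5,5))))
for i in range(1,n):
    if s[i,4]>400 and 320<c[i][0]<520 and 150<c[i][1]<260:
        p=np.argwhere(l==i)[:,::-1].astype(np.float32); b=cv2.boxPoints(cv2.minAreaRect(p))
        P=onplane('top',b,[0,0,.05],[0,0,1]);print(s[i],P.mean(0),np.linalg.norm(np.diff(P[:3],axis=0),axis=1),P)
m=cv2.inRange(hsv,(0,150,100),(8,255,255))|cv2.inRange(hsv,(172,150,100),(180,255,255))
ys,xs=np.nonzero(m[150:210,180:235]); print('latch px',xs.min()+180,xs.max()+180,ys.min()+150,ys.max()+150)
c=np.hstack([cv2.resize(im[125:245,180:330],None,fx=3,fy=3),cv2.resize(im[150:270,410:520],None,fx=3,fy=3)])
cv2.imwrite('pics/crop1.png',c)
E
```

```text
[ 425  166   77   58 3121] [ 0.55856262 -0.29582236  0.05      ] [0.12083318 0.16907349] [[ 0.49902087 -0.20970325  0.05      ]
 [ 0.61978652 -0.21374245  0.05      ]
 [ 0.61889883 -0.3828136   0.05      ]
 [ 0.49654426 -0.37703015  0.05      ]]
[ 339  173   60   64 1949] [ 0.53695045 -0.0905025   0.05      ] [0.11137533 0.0826338 ] [[ 0.51555443 -0.02476515  0.05      ]
 [ 0.60628352 -0.08936157  0.05      ]
 [ 0.55806962 -0.15647166  0.05      ]
 [ 0.46789425 -0.09141162  0.05      ]]
latch px 191 223 175 193
```

View pics/crop1.png

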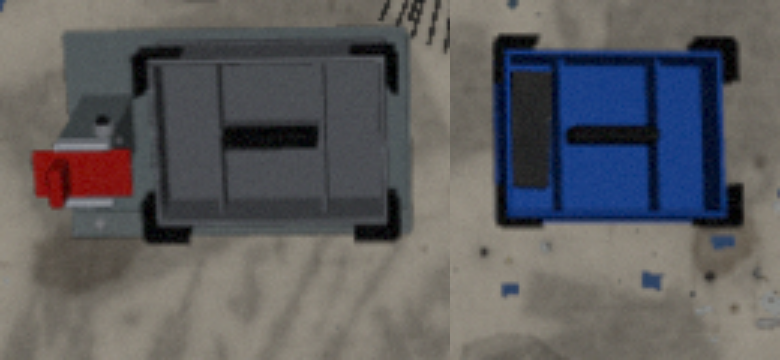

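The crop shows the grey tray's grip bar level at about (270,171) with slight yaw and the red fin at its left end. The big blue tray has the stone on its left (world +y) side, so the two already face the same way. Next I'll go above the grey tray for a close look.

```bash
cat >> h.py <<'E'
def Rt(yaw,tilt=0,):
    # tool x=+y world, y=+x world, z down, at yaw=0; tilt about tray y (low side to robot)
    B=np.array([[0,1,0],[1,0,0],[0,0,-1.]])
    return R.from_euler('z',yaw,degrees=True).as_matrix()@R.from_euler('y',-tilt,degrees=True).as_matrix()@B
def cmd(p,Rm,T=None):
    T=tool() if T is None else T
    s=T[:3,:3].T@(np.array(p)-T[:3,3])/.5; r=R.from_matrix(T[:3,:3].T@Rm).as_rotvec()/np.pi
    print('row',np.r_[s,r].round(4).tolist(),'t',round(observe()['clock'],2))
E
python3 - <<'E'
from h import *
print(onplane('top',[[270,170.7],[464,194.7]],[0,0,.1],[0,0,1]))
cmd([.40,.45,.42],Rt(3)); cmd([.58,.10,.40],Rt(3))
E
```

```text
[[ 0.60048081  0.1134783   0.1       ]
 [ 0.55155248 -0.2842291   0.1       ]]
row [-0.3082, -0.1858, -0.4369, -0.0003, 0.0002, 0.3344] t 0.15
row [-0.9452, -0.6482, -0.3962, -0.0003, 0.0002, 0.3344] t 0.15
```

Call:
{"fn": "step_arm", "kwargs": {"series": [[-0.308, -0.186, -0.437, 0, 0, 0.334], [-0.308, -0.186, -0.437, 0, 0, 0.334], [-0.308, -0.186, -0.437, 0, 0, 0.334], [-0.5, -0.3, -0.42, 0, 0, 0.334], [-0.6, -0.4, -0.4, 0, 0, 0.334]], "gripper": 0.45}}

```text
clock: 0.65
ee_pos: [0.4023, 0.4405, 0.355]
orientation: [-0.0, 0.574, 0.819, 0.001]
ft_force: [0.9, 0.0, -0.9]
finger_gap: 0.0465
grip_force: 0.0
```

Run:
```python
from h import *
cmd([.58,.10,.40],Rt(3)); print(observe()['finger_gap'])
```

```text
row [-0.7613, 0.1019, -0.0909, 0.0006, -0.0006, 0.0941] t 0.65
0.04645700389240212
```

Call:
{"fn": "step_arm", "kwargs": {"series": [[-0.76, 0.1, -0.09, 0, 0, 0.094], [-0.76, 0.1, -0.09, 0, 0, 0.094], [-0.76, 0.1, -0.09, 0, 0, 0.094], [-0.76, 0.1, -0.09, 0, 0, 0.094], [-0.76, 0.1, -0.09, 0, 0, 0.094]]}}

```text
clock: 1.15
ee_pos: [0.5174, 0.2194, 0.3826]
orientation: [-0.0, 0.686, 0.727, -0.0]
ft_force: [1.8, 0.3, 0.5]
finger_gap: 0.0474
grip_force: 0.0
```

Run:
```python
from h import *
cmd([.58,.10,.40],Rt(3)); print(tool())
```

```text
row [-0.2457, 0.1111, -0.0349, -0.0, -0.0, 0.0018] t 1.15
[[-5.80100972e-02  9.98315987e-01 -1.38842649e-04  5.17409094e-01]
 [ 9.98315989e-01  5.80101127e-02  1.10514603e-04  2.19442143e-01]
 [ 1.18382773e-04 -1.32197874e-04 -9.99999984e-01  3.82577917e-01]
 [ 0.00000000e+00  0.00000000e+00  0.00000000e+00  1.00000000e+00]]
```

Call:
{"fn": "step_arm", "kwargs": {"series": [[-0.246, 0.111, -0.035, 0, 0, 0], [-0.246, 0.111, -0.035, 0, 0, 0], [-0.246, 0.111, -0.035, 0, 0, 0], [-0.246, 0.111, -0.035, 0, 0, 0], [-0.246, 0.111, -0.035, 0, 0, 0]]}}

```text
clock: 1.65
ee_pos: [0.5796, 0.101, 0.3995]
orientation: [-0.0, 0.687, 0.727, -0.0]
ft_force: [0.1, 0.9, 1.1]
finger_gap: 0.0467
grip_force: 0.0
```

Run:
```python
from h import *
T=tool(); im=capture('wrist')[:,:,::-1]; cv2.imwrite('pics/w1.png',im); np.save('w1.npy',T); print(T[:3,3])
```

```text
[0.57963406 0.1009914  0.39953055]
```

View pics/w1.png

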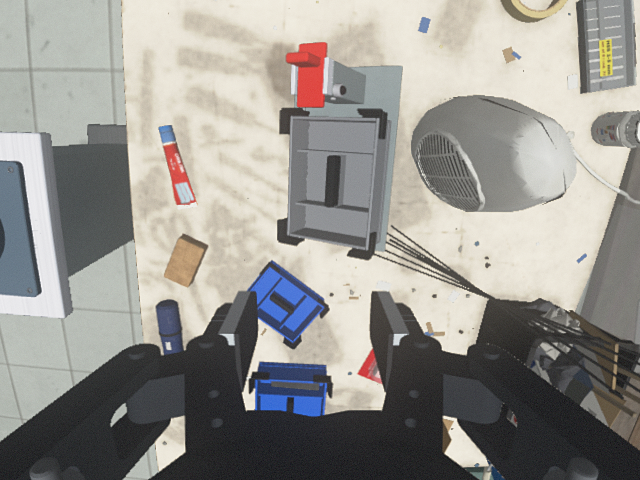

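Wrist view: the grey tray is around (335,185) with lug blobs at (290,120), (373,118), (290,232) and (362,246), and the fin at (300,57). The big blue tray is at the bottom, (290,390).

```bash
cat >> h.py <<'E'
def lugs(im,cen,ux,uy,win,thr=60,amin=60):
    "outer corners of the 4 black lug blobs round image point cen; ux,uy image dirs of tray x,y"
    g=im.max(2); m=((g<thr)*255).astype(np.uint8); k=np.zeros_like(m)
    x0,y0,x1,y1=win; k[y0:y1,x0:x1]=m[y0:y1,x0:x1]
    n,l,s,c=cv2.connectedComponentsWithStats(k); out={}
    for i in range(1,n):
        if s[i,4]<amin: continue
        d=c[i]-cen; a,b=np.linalg.solve(np.c_[ux,uy],d)
        p=np.argwhere(l==i)[:,::-1].astype(float); q=np.linalg.solve(np.c_[ux,uy],(p-cen).T).T
        key=(int(np.sign(a)),int(np.sign(b))); sc=q@np.array(key)
        # rotated bounding-box outer corner
        e=np.array([key[0]*np.percentile(q[:,0]*key[0],99.5),key[1]*np.percentile(q[:,1]*key[1],99.5)])
        e=np.c_[ux,uy]@e+cen+0; print(key,s[i].tolist(),c[i].round(1),'corner',e.round(1)); out.setdefault(key,[]).append((s[i,4],e))
    return out
def pnp(obj,px,name,T=None):
    c=camera_info(name); f=240/np.tan(np.radians(c['vertical_fov']/2))
    K=np.array([[f,0,c['cx']],[0,f,c['cy']],[0,0,1]])
    ok,r,t=cv2.solvePnP(np.array(obj,float),np.array(px,float),K,np.array([c['k1'],0,0,0.]),flags=cv2.SOLVEPNP_IPPE if len(obj)==4 else cv2.SOLVEPNP_ITERATIVE)
    M=np.eye(4);M[:3,:3]=cv2.Rodrigues(r)[0];M[:3,3]=t.ravel()
    C=T@c['hand_eye'] if name=='wrist' else np.linalg.inv(c['world_to_cam'])
    return C@M
E
python3 - <<'E'
from h import *
T=np.load('w1.npy'); im=cv2.imread('pics/w1.png')
o=lugs(im,np.array([333,181.]),np.array([1,.03]),np.array([.03,-1]),(265,95,400,270))
keys=[(1,1),(1,-1),(-1,-1),(-1,1)]
px=[max(o[k],key=lambda t:t[0])[1] for k in keys]
M=pnp([[70*k[0]/1e3,90*k[1]/1e3,.062] for k in keys],px,'wrist',T)
print(M.round(4)); print('tilt',np.degrees(np.arccos(M[2,2])),'yaw',np.degrees(np.arctan2(-M[0,1],M[1,1])))
E
```

```text
(1, 1) [326, 156, 14, 49, 260] [334.1 176.5] corner [339.2 156.1]Traceback (most recent call last):
  File "<stdin>", line 5, in <module>
KeyError: (1, -1)
```

Run:
```python
from h import *
T=np.load('w1.npy'); im=cv2.imread('pics/w1.png')
print(im[120,280:300].max(1),im[112,360:390].max(1),im[240,277:300].max(1))
for thr in (45,52):
  o=lugs(im,np.array([333,181.]),np.array([1,.03]),np.array([.03,-1]),(265,95,400,270),thr,25)
  keys=[(1,1),(1,-1),(-1,-1),(-1,1)]
  try: px=[max((t for t in o[k] ),key=lambda t:np.linalg.norm(t[1]-[333,181]))[1] for k in keys]
  except KeyError: continue
  M=pnp([[70*k[0]/1e3,90*k[1]/1e3,.062] for k in keys],px,'wrist',T)
  print(M.round(4)); print('tilt',np.degrees(np.arccos(M[2,2])),'yaw',np.degrees(np.arctan2(-M[0,1],M[1,1])))
```

```text
[ 79  71  73  72  75  73  74  77  67  72 112 166 155 120 116 118 119 117
 122 114] [ 58  59  60  64  61  54  57  58  60  56  62  57  63  57  59  62  63  57
  57  64  62  58  65  71  75 104 107 139 165 162] [178 104  62  62  70  67  70  73  69  68  69  68  70  77  69  67  65  71
  70  68  66  68  63]
```

Lug pixels are about 55–80 and the grey tray about 115, so I'll use a threshold of 88.

Run:
```python
from h import *
T=np.load('w1.npy'); im=cv2.imread('pics/w1.png')
keys=[(1,1),(1,-1),(-1,-1),(-1,1)]
o=lugs(im,np.array([333,181.]),np.array([1,.03]),np.array([.03,-1]),(265,98,400,270),88,60)
px=[max((t for t in o[k] ),key=lambda t:np.linalg.norm(t[1]-[333,181]))[1] for k in keys]
M=pnp([[70*k[0]/1e3,90*k[1]/1e3,.062] for k in keys],px,'wrist',T)
print(M.round(4)); print('tilt',np.degrees(np.arccos(M[2,2])),'yaw',np.degrees(np.arctan2(-M[0,1],M[1,1])))
```

```text
(-1, 1) [280, 108, 30, 26, 374] [289.5 117.6] corner [280.4 107.4]
(1, 1) [358, 109, 29, 30, 372] [376.  118.7] corner [386.4 109.2]
(-1, -1) [301, 155, 40, 52, 741] [330.9 182.1] corner [304.6 205.2]
(1, -1) [338, 205, 30, 7, 85] [353.2 207.7] corner [367.  210.7]
(-1, -1) [278, 218, 26, 27, 309] [285.9 233.6] corner [277.3 243.5]
(-1, -1) [300, 228, 25, 10, 91] [312.9 232.3] corner [299.8 236.5]
(1, -1) [322, 232, 32, 12, 132] [338.2 237.1] corner [352.9 243.1]
(1, -1) [348, 232, 29, 27, 304] [364.9 248.6] corner [374.9 258.3]
[[ 0.8405  0.0705 -0.5372  0.625 ]
 [-0.0831 -0.963  -0.2564  0.1321]
 [-0.5354  0.2601 -0.8036  0.161 ]
 [ 0.      0.      0.      1.    ]]
tilt 143.47138403665855 yaw -175.81481833140683
```

```bash
sed -i 's/cv2.SOLVEPNP_IPPE if len(obj)==4 else cv2.SOLVEPNP_ITERATIVE/cv2.SOLVEPNP_SQPNP/; s/np.array(px,float),K/np.array(px,float).reshape(-1,1,2),K/' h.py
python3 - <<'E'
from h import *
T=np.load('w1.npy')
keys=[(1,1),(1,-1),(-1,-1),(-1,1)]; px=[[386.4,109.2],[374.9,258.3],[277.3,243.5],[280.4,107.4]]
ob=[[70*k[0]/1e3,90*k[1]/1e3,.062] for k in keys]
M=pnp(ob,px,'wrist',T)
print(M.round(4)); print('tilt',np.degrees(np.arccos(M[2,2])),'yaw',np.degrees(np.arctan2(-M[0,1],M[1,1])))
P=(M@np.c_[ob,np.ones(4)].T).T[:,:3]; print(proj('wrist',P,T).round(1))
for i in range(4):
  o,d=rays('wrist',[px[i]],T); print(o,d)
E
```

```text
[[ 0.9141 -0.0133 -0.4053  0.6219]
 [ 0.0215  0.9996  0.0157  0.1149]
 [ 0.4049 -0.0231  0.9141  0.0419]
 [ 0.      0.      0.      1.    ]]
tilt 23.927244329383957 yaw 0.7597641357020328
[[387.2 108.6]
 [374.7 258.5]
 [277.2 242.9]
 [280.  108.3]]
[0.57666038 0.17103776 0.57127676] [[ 0.18030517  0.07832022 -0.98048763]]
[0.57666038 0.17103776 0.57127676] [[ 0.1810113  -0.30316241 -0.93558937]]
[0.57666038 0.17103776 0.57127676] [[-0.08150124 -0.28237684 -0.95583517]]
[0.57666038 0.17103776 0.57127676] [[-0.08792459  0.06812905 -0.9937946 ]]
```

Run:
```python
from h import *
Rm=Rt(2,28); print(Rm.round(3)); n=-Rm[:,2]
p=np.array([.602,.116,.0876])+.17*n-.05*Rm[:,0]; print(p); cmd(p,Rm)
```

```text
[[-0.035  0.882  0.469]
 [ 0.999  0.031  0.016]
 [ 0.     0.469 -0.883]]
[0.52398343 0.06324512 0.23770109]
row [-0.0719, -0.1145, 0.3235, -0.1558, -0.002, 0.0072] t 1.7
```

Call:
{"fn": "step_arm", "kwargs": {"series": [[-0.072, -0.115, 0.12, -0.156, -0.002, 0.007], [-0.072, -0.115, 0.22, -0.156, -0.002, 0.007], [-0.072, -0.115, 0.324, -0.156, -0.002, 0.007], [-0.072, -0.115, 0.324, -0.156, -0.002, 0.007], [-0.072, -0.115, 0.324, -0.156, -0.002, 0.007]]}}

```text
clock: 2.2
ee_pos: [0.5278, 0.0638, 0.2471]
orientation: [0.165, 0.675, 0.699, 0.168]
ft_force: [2.8, -1.1, -1.5]
finger_gap: 0.0468
grip_force: 0.0
```

Run:
```python
from h import *
T=tool(); im=capture('wrist')[:,:,::-1]; cv2.imwrite('pics/w2.png',im); np.save('w2.npy',T); print(T.round(3))
M=np.eye(4);M[:3,:3]=Rt(2,28)@np.array([[0,1,0],[1,0,0],[0,0,-1.]]);M[:3,3]=[.602,.116,.0876]
print(proj('wrist',M[:3,3],T))
```

```text
[[-0.034  0.889  0.457  0.528]
 [ 0.999  0.032  0.012  0.064]
 [-0.004  0.458 -0.889  0.247]
 [ 0.     0.     0.     1.   ]]
[[306.57142857 158.73980442]]
```

View pics/w2.png

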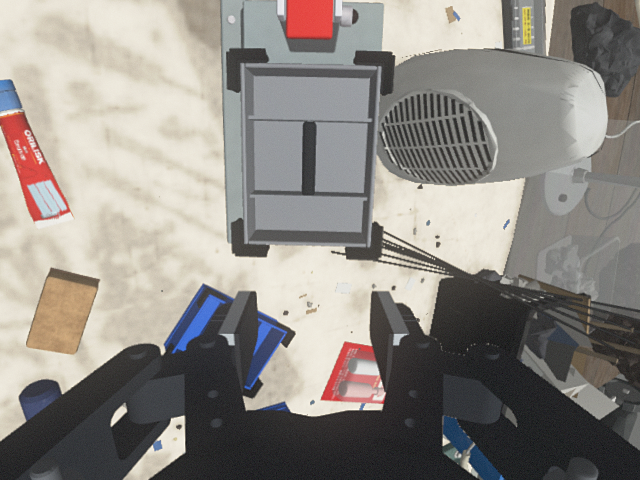

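Square-on view: lug outer corners are near (228,50), (394,52), (233,256) and (381,258). The grip bar is at (309,157) and the latch at (308,15). I'll measure from a settled picture.

Run:
```python
from h import *
T=tool(); im=np.ascontiguousarray(capture('wrist')[:,:,::-1]); np.save('w3.npy',T); cv2.imwrite('pics/w3.png',im); print(T[:3,3])
keys=[(1,1),(1,-1),(-1,-1),(-1,1)]
cen=proj('wrist',[.602,.116,.0876],T)[0]; print(cen)
o=lugs(im,cen,np.array([1,0.]),np.array([0,-1.]),(215,int(cen[1])-125,405,int(cen[1])+115),75,150)
px=[max(o[k],key=lambda t:np.linalg.norm(t[1]-cen))[1] for k in keys]
ob=[[70*k[0]/1e3,90*k[1]/1e3,.062] for k in keys]
M=pnp(ob,px,'wrist',T)
print(M.round(4)); print('tilt',np.degrees(np.arccos(M[2,2])),'yaw',np.degrees(np.arctan2(-M[0,1],M[1,1])),'seat',M[:3]@[0,0,.05,1])
P=(M@np.c_[ob,np.ones(4)].T).T[:,:3]; print(proj('wrist',P,T).round(1))
```

```text
[0.51491874 0.06070271 0.23471846]
[328.51654062 155.71066669]
(-1, 1) [250, 42, 41, 46, 902] [264.4  58. ] corner [250.  43.]
(1, 1) [378, 46, 27, 15, 353] [392.   52.8] corner [404.  46.]
(1, 1) [390, 83, 10, 47, 156] [394.9 105.4] corner [399.  83.]
(1, 1) [323, 118, 16, 75, 917] [330.5 154.9] corner [337. 118.]
(-1, -1) [252, 216, 37, 39, 358] [268.1 240.7] corner [252.8 253. ]
(1, -1) [367, 221, 38, 40, 613] [390.5 244.9] corner [404. 259.]
[[ 0.9063  0.0422 -0.4205  0.6223]
 [ 0.0262  0.9875  0.1555  0.1102]
 [ 0.4218 -0.1519  0.8939  0.0421]
 [ 0.      0.      0.      1.    ]]
tilt 26.635413821371447 yaw -2.4462196000883947 seat [0.60127367 0.11801313 0.08680586]
[[409.4  48.1]
 [404.9 253.8]
 [249.4 254. ]
 [247.1  45.4]]
```

The arm was still swinging and the window cut off the picture. I'll hold one call and measure again.

Call:
{"fn": "step_arm", "kwargs": {"series": [[0, 0, 0, 0, 0, 0], [0, 0, 0, 0, 0, 0], [0, 0, 0, 0, 0, 0], [0, 0, 0, 0, 0, 0], [0, 0, 0, 0, 0, 0]]}}

```text
clock: 2.8
ee_pos: [0.5301, 0.0615, 0.248]
orientation: [0.165, 0.677, 0.698, 0.165]
ft_force: [-0.3, -0.6, -0.4]
finger_gap: 0.0465
grip_force: 0.0
```

```bash
cat > m.py <<'E'
from h import *
T=tool(); im=np.ascontiguousarray(capture('wrist')[:,:,::-1]); np.save('w3.npy',T); cv2.imwrite('pics/w3.png',im); print(T[:3,3],tool()[:3,3])
keys=[(1,1),(1,-1),(-1,-1),(-1,1)]
cen=proj('wrist',[.602,.116,.0876],T)[0]; print(cen)
a=int(cen[0]);b=int(cen[1])
o=lugs(im,cen,np.array([1,0.]),np.array([0,-1.]),(a-100,max(b-125,0),a+100,b+125),75,150)
px=[max(o[k],key=lambda t:np.linalg.norm(t[1]-cen))[1] for k in keys]
ob=[[70*k[0]/1e3,90*k[1]/1e3,.062] for k in keys]
M=pnp(ob,px,'wrist',T)
print(M.round(4)); print('tilt',np.degrees(np.arccos(M[2,2])),'yaw',np.degrees(np.arctan2(-M[0,1],M[1,1])),'seat',M[:3]@[0,0,.05,1])
P=(M@np.c_[ob,np.ones(4)].T).T[:,:3]; print(proj('wrist',P,T).round(1))
E
python3 m.py
```

```text
[0.53005431 0.06151302 0.24795689] [0.52977276 0.06143833 0.24770722]
[304.61020048 155.21865936]
(-1, 1) [224, 44, 42, 45, 910] [238.6  59.8] corner [224.  45.]
(1, 1) [352, 46, 40, 46, 876] [376.6  62.2] corner [391.   46.4]
(1, 1) [300, 118, 14, 74, 930] [306.5 154.5] corner [313. 118.]
(-1, -1) [230, 215, 37, 38, 440] [244.9 239.8] corner [231. 252.]
(1, -1) [344, 219, 38, 37, 524] [366.8 241.9] corner [380. 255.]
[[ 0.8797 -0.0012 -0.4755  0.6262]
 [ 0.0151  0.9996  0.0254  0.1155]
 [ 0.4753 -0.0295  0.8793  0.0469]
 [ 0.      0.      0.      1.    ]]
tilt 28.436630115294594 yaw 0.06895129779479466 seat [0.60239587 0.11678657 0.09082251]
[[391.3  46.4]
 [380.1 254.8]
 [230.8 251.9]
 [223.8  45.2]]
```

```bash
cat > g.py <<'E'
from h import *
T=np.load('w3.npy'); px=[[391,46.4],[380,255],[231,252],[224,45]]
im=cv2.imread('pics/w3.png'); tp=cv2.imread('pics/top0.png')
def blob(im,win,thr):
    x0,y0,x1,y1=win; p=np.argwhere(im[y0:y1,x0:x1].max(2)<thr)[:,::-1]+[x0,y0]; r=cv2.minAreaRect(p.astype(np.float32)); print(r,len(p)); b=cv2.boxPoints(r)
    e=[(b[i]+b[(i+1)%4])/2 for i in range(4)]; L=[np.linalg.norm(b[i]-b[(i+1)%4]) for i in range(4)]; i=int(np.argmin(L[:2])); E=np.array([e[i],e[i+2]]); return E[np.argsort(E[:,1])]
bw=blob(im,(294,110,320,200),75); bt=blob(tp,(250,162,292,180),45)
for yaw in(1,2):
    n=-Rt(yaw,28)[:,2]; s=np.array([.6024,.1168,.0908])
    A=Rt(yaw,28)[:,[1,0,2]]*[1,1,-1]
    for h in(-.003,0,.003):
        P=(onplane('wrist',px,s+n*(.012+h),n,T)-s)@A; w,l=[np.linalg.norm(P[i]-P[j]) for i,j in((0,3),(0,1))]
        print(yaw,h,'centre',P.mean(0).round(4),'sides',[round(np.linalg.norm(P[i]-P[j]),4) for i,j in((0,3),(1,2),(0,1),(3,2))])
    print('bar wrist',((onplane('wrist',bw,s-n*.002,n,T)-s)@A).round(4).tolist())
    print('bar top',((onplane('top',bt,s-n*.002,n)-s)@A).round(4).tolist())
o1,d1=rays('wrist',[bw.mean(0)],T); o2,d2=rays('top',[bt.mean(0)])
t=np.linalg.lstsq(np.c_[d1[0],-d2[0]],o2-o1,rcond=None)[0]; print('tri bar',o1+d1[0]*t[0],o2+d2[0]*t[1], 'expected',s-n*.002)
E
python3 g.py
```

```text
((306.5, 154.5), (73.0, 13.0), 90.0) 930
((269.5, 171.0), (8.0, 31.0), 90.0) 245
1 -0.003 centre [-0.0001 -0.0006  0.009 ] sides [np.float64(0.1396), np.float64(0.1422), np.float64(0.1823), np.float64(0.1819)]
1 0 centre [ 0.     -0.0004  0.012 ] sides [np.float64(0.1384), np.float64(0.1409), np.float64(0.1807), np.float64(0.1803)]
1 0.003 centre [ 0.0001 -0.0003  0.015 ] sides [np.float64(0.1371), np.float64(0.1397), np.float64(0.179), np.float64(0.1786)]
bar wrist [[-0.0004, 0.032, -0.002], [0.0002, -0.0336, -0.002]]
bar top [[-0.0024, -0.0333, -0.002], [-0.001, 0.0306, -0.002]]
2 -0.003 centre [-0.0001 -0.0007  0.009 ] sides [np.float64(0.1393), np.float64(0.1425), np.float64(0.1824), np.float64(0.182)]
2 0 centre [ 0.     -0.0006  0.012 ] sides [np.float64(0.138), np.float64(0.1412), np.float64(0.1807), np.float64(0.1803)]
2 0.003 centre [ 0.0001 -0.0004  0.015 ] sides [np.float64(0.1368), np.float64(0.14), np.float64(0.1791), np.float64(0.1787)]
bar wrist [[0.0001, 0.032, -0.002], [-0.0004, -0.0337, -0.002]]
bar top [[-0.003, -0.0333, -0.002], [-0.0004, 0.0306, -0.002]]
tri bar [0.6019756  0.11683408 0.09155478] [0.60133878 0.11518563 0.09131554] expected [0.60333837 0.11683277 0.0890341 ]
```

Grey seat at about (0.602, 0.116, 0.091), tilt 28°, yaw about 1.5°. Sizes and triangulation agree. Next is the blue tray.

Run:
```python
from h import *
cmd([.557,-.345,.27],Rt(0))
```

```text
row [-0.8144, 0.0445, -0.0208, 0.15, 0.0, 0.0098] t 2.85
```

Call:
{"fn": "step_arm", "kwargs": {"series": [[-0.814, 0.044, -0.06, 0.15, 0, 0.01], [-0.814, 0.044, -0.06, 0.15, 0, 0.01], [-0.814, 0.044, -0.021, 0.15, 0, 0.01], [-0.814, 0.044, -0.021, 0.15, 0, 0.01], [-0.814, 0.044, -0.021, 0.15, 0, 0.01]]}}

```text
clock: 3.35
ee_pos: [0.5463, -0.1719, 0.2601]
orientation: [-0.001, 0.707, 0.708, -0.001]
ft_force: [1.4, 0.1, 0.1]
finger_gap: 0.0468
grip_force: 0.0
```

Run:
```python
from h import *
cmd([.557,-.345,.27],Rt(0)); print(tool()[:3,3])
```

```text
row [-0.3463, 0.0208, -0.0199, -0.0013, -0.0, 0.0005] t 3.35
[ 0.5462763  -0.17185813  0.26010079]
```

Call:
{"fn": "step_arm", "kwargs": {"series": [[-0.346, 0.021, -0.02, 0, 0, 0], [-0.346, 0.021, -0.02, 0, 0, 0], [-0.346, 0.021, -0.02, 0, 0, 0], [-0.346, 0.021, -0.02, 0, 0, 0], [-0.346, 0.021, -0.02, 0, 0, 0]]}}

```text
clock: 3.85
ee_pos: [0.553, -0.348, 0.2705]
orientation: [0.0, 0.709, 0.705, -0.002]
ft_force: [0.5, 0.4, 0.8]
finger_gap: 0.0472
grip_force: 0.0
```

Call:
{"fn": "step_arm", "kwargs": {"series": [[0, 0, 0, 0, 0, 0], [0, 0, 0, 0, 0, 0], [0, 0, 0, 0, 0, 0], [0, 0, 0, 0, 0, 0], [0, 0, 0, 0, 0, 0]]}}

```text
clock: 4.35
ee_pos: [0.5547, -0.3423, 0.2711]
orientation: [-0.0, 0.707, 0.707, -0.0]
ft_force: [1.0, 0.4, 0.4]
finger_gap: 0.0468
grip_force: 0.0
```

Run:
```python
from h import *
T=tool(); im=np.ascontiguousarray(capture('wrist')[:,:,::-1]); np.save('w4.npy',T); cv2.imwrite('pics/w4.png',im); print(T.round(4))
cen=proj('wrist',[.557,-.296,.05],T)[0]; print(cen)
a=int(cen[0]);b=int(cen[1])
lugs(im,cen,np.array([1,0.]),np.array([0,-1.]),(a-120,max(b-140,0),a+120,b+140),75,150)
```

```text
[[-8.000e-04  1.000e+00 -5.000e-04  5.547e-01]
 [ 1.000e+00  8.000e-04  2.000e-04 -3.423e-01]
 [ 2.000e-04 -5.000e-04 -1.000e+00  2.711e-01]
 [ 0.000e+00  0.000e+00  0.000e+00  1.000e+00]]
[314.69130593 160.3383557 ]
(1, 1) [355, 71, 34, 35, 470] [376.6  82.8] corner [388.  71.]
(1, 1) [313, 131, 10, 62, 181] [317.8 159.7] corner [322. 131.]
(-1, -1) [254, 215, 31, 31, 363] [265.  235.4] corner [254. 245.]
(1, -1) [351, 215, 32, 32, 435] [370.5 235.6] corner [381.8 246. ]
```

View pics/w4.png

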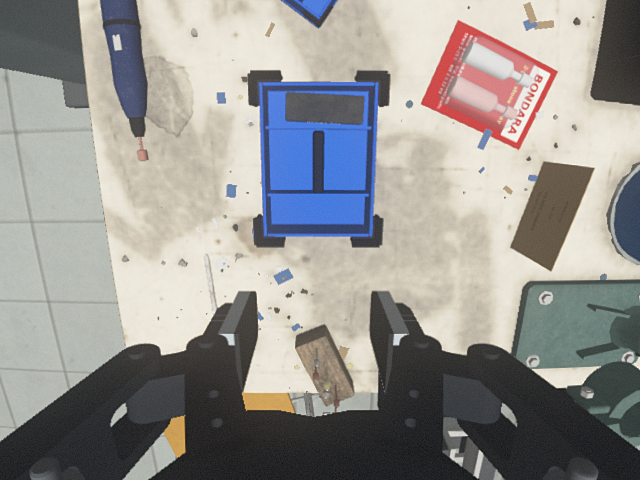

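The big blue tray is at (318,160) with lug corners (249,71), (389,71), (254,246) and (382,246). The stone is at (325,107) and the bar at (318,130–192).

Run:
```python
from h import *
T=np.load('w4.npy'); px=[[388.5,71],[382,246],[254,246],[248.5,71]]
P=onplane('wrist',px,[0,0,.062],[0,0,1],T); c=P.mean(0); print(P.round(4),c,[np.linalg.norm(P[i]-P[j]).round(4) for i,j in((0,3),(1,2),(0,1),(3,2))])
v=P[0]+P[3]-P[1]-P[2]; yaw=np.degrees(np.arctan2(-v[0],v[1])); u=P[0]+P[1]-P[2]-P[3]; print('yaw',yaw,np.degrees(np.arctan2(u[1],u[0])))
B=onplane('wrist',[[318,131],[318,192]],[0,0,.048],[0,0,1],T); print('bar',B.round(4))
cmd([B[:,0].mean(),c[1]+.010,.12],Rt(0));
```

```text
[[ 0.6277 -0.2102  0.062 ]
 [ 0.6294 -0.3854  0.062 ]
 [ 0.4919 -0.3854  0.062 ]
 [ 0.4934 -0.2104  0.062 ]] [ 0.56059766 -0.29785279  0.062     ] [np.float64(0.1343), np.float64(0.1376), np.float64(0.1752), np.float64(0.1751)]
yaw 0.030729216101361187 0.03984497538816038
bar [[ 0.5604 -0.2664  0.048 ]
 [ 0.5606 -0.3294  0.048 ]]
row [0.1092, 0.0119, 0.3021, -0.0002, -0.0, 0.0002] t 4.4
```

Run:
```python
from h import *
T=np.load('w4.npy'); tp=cv2.imread('pics/top0.png')
p=np.argwhere(tp[188:202,445:482].max(2)<45)[:,::-1]+[445,188]; r=cv2.minAreaRect(p.astype(np.float32)); print(r,len(p))
im=cv2.imread('pics/w4.png'); q=np.argwhere(im[120:200,308:330].max(2)<75)[:,::-1]+[308,120]; r2=cv2.minAreaRect(q.astype(np.float32)); print(r2,len(q),im[160,306:332].max(1))
o1,d1=rays('wrist',[[318,161]],T); o2,d2=rays('top',[r[0]])
t=np.linalg.lstsq(np.c_[d1[0],-d2[0]],o2-o1,rcond=None)[0]; print(o1+d1[0]*t[0],o2+d2[0]*t[1])
im2=im[:,:,::-1]
print(im[75:90,240:256].max(2)[5], im[80,380:396].max(1), im[60:80,380].max(1), im[236:252,370].max(1))
```

```text
((461.5, 194.5), (13.0, 33.0), 90.0) 191
((317.5, 161.5), (61.0, 9.0), 90.0) 189 [224 222 223 223 224 228 182  76  69  77  75  82  79  78  83  76  67 107
 195 231 226 224 223 225 222 223]
[ 0.56075552 -0.29825086  0.02482215] [ 0.56171275 -0.29764482  0.02479605]
[226 221 130 101 109 104 104 123  78  80  75  71  77  75  80  79] [ 75  65  68  73  72  68  70  71  67  90 164 212 215 214 216 221] [205 204 205 204 201 198 194 195 195 190 150  79  73  71  65  71  71  72
  71  68] [188  85  72  60  63  65  60  66  62  62  72 142 214 216 210 208]
```

Run:
```python
from h import *
T=np.load('w4.npy'); im=cv2.imread('pics/w4.png'); c=np.array([318,160.])
o=lugs(im,c,np.array([1,0.]),np.array([0,-1.]),(238,60,398,256),100,100)
T3=np.load('w3.npy'); im3=cv2.imread('pics/w3.png'); print('grey')
o=lugs(im3,np.array([304.6,155]),np.array([1,0.]),np.array([0,-1.]),(216,35,400,265),90,150)
print(im[110:140,318].max(1),im[185:200,318].max(1))
print(im3[108:125,306].max(1),im3[185:200,306].max(1))
```

```text
(-1, 1) [248, 71, 34, 35, 590] [260.   82.8] corner [248.  71.]
(1, 1) [355, 71, 35, 36, 607] [376.7  83.1] corner [389.  71.]
(1, 1) [364, 86, 11, 108, 401] [369.8 137. ] corner [374.  87.]
(1, 1) [286, 93, 78, 31, 2089] [324.2 108. ] corner [362.  93.]
(-1, -1) [313, 131, 12, 62, 637] [317.7 161.4] corner [313. 192.]
(1, -1) [364, 196, 6, 37, 126] [366.7 213.8] corner [369. 232.]
(-1, -1) [253, 214, 32, 33, 496] [264.6 235.2] corner [253. 246.]
(1, -1) [350, 215, 33, 32, 493] [370.3 235.3] corner [382. 246.]
grey
(-1, 1) [224, 40, 42, 49, 956] [238.6  59.9] corner [224.  44.]
(1, 1) [352, 46, 41, 46, 923] [376.6  62. ] corner [392.  46.]
(1, 1) [245, 64, 130, 176, 2949] [324.2 130.9] corner [373.  64.]
(-1, -1) [229, 215, 38, 39, 689] [242.8 239. ] corner [230. 252.]
(1, -1) [331, 219, 69, 38, 828] [369.5 243.2] corner [399. 256.]
(1, -1) [253, 227, 107, 12, 560] [305.5 231.9] corner [357.2 238. ]
[ 91  93  86  90  96  91  89  92  93  89  89  83 144 217 226 225 224 223
 217 221 177  70  69  77  76  76  75  79  79  81] [ 76  78  74  82  76  78  73  76 143 233 226 223 223 222 222]
[159 157 157 160 161 162 160 157 140 119  63  55  66  60  60  68  63] [ 62  64  62  64  59  61  69 108 161 158 160 159 155 158 156]
```

Call:
{"fn": "step_arm", "kwargs": {"series": [[0.109, 0.012, 0.1, 0, 0, 0], [0.109, 0.012, 0.2, 0, 0, 0], [0.109, 0.012, 0.3, 0, 0, 0], [0.109, 0.012, 0.34, 0, 0, 0], [0.109, 0.012, 0.34, 0, 0, 0]]}}

```text
clock: 4.9
ee_pos: [0.5577, -0.2859, 0.0961]
orientation: [-0.004, 0.707, 0.707, -0.002]
ft_force: [-0.4, 0.4, -0.5]
finger_gap: 0.0469
grip_force: 0.0
```

Call:
{"fn": "step_arm", "kwargs": {"series": [[0, 0, 0, 0, 0, 0], [0, 0, 0, 0, 0, 0], [0, 0, 0, 0, 0, 0], [0, 0, 0, 0, 0, 0], [0, 0, 0, 0, 0, 0]]}}

```text
clock: 5.4
ee_pos: [0.5607, -0.2889, 0.1019]
orientation: [0.0, 0.707, 0.707, 0.0]
ft_force: [0.2, -0.4, 0.5]
finger_gap: 0.0469
grip_force: 0.0
```

Run:
```python
from h import *
cmd([.5605,-.288,.016],Rt(0)); print(tool()[:3,3])
```

```text
row [0.0018, -0.0006, 0.1717, 0.0002, 0.0002, -0.0001] t 5.4
[ 0.56072435 -0.28885511  0.10185822]
```

Call:
{"fn": "step_arm", "kwargs": {"series": [[0.002, 0, 0.05, 0, 0, 0], [0.002, 0, 0.1, 0, 0, 0], [0.002, 0, 0.14, 0, 0, 0], [0.002, 0, 0.172, 0, 0, 0], [0.002, 0, 0.172, 0, 0, 0]]}}

```text
clock: 5.9
ee_pos: [0.5591, -0.2868, 0.0131]
orientation: [-0.002, 0.707, 0.707, -0.001]
ft_force: [0.1, -0.1, 0.3]
finger_gap: 0.0467
grip_force: 0.0
```

Call:
{"fn": "step_arm", "kwargs": {"series": [[0, 0, 0, 0, 0, 0], [0, 0, 0, 0, 0, 0], [0, 0, 0, 0, 0, 0], [0, 0, 0, 0, 0, 0], [0, 0, 0, 0, 0, 0]], "gripper": 1, "grip_force": 60}}

```text
clock: 6.4
ee_pos: [0.5608, -0.288, 0.0162]
orientation: [0.001, 0.707, 0.707, 0.0]
ft_force: [-1.3, 0.0, 5.7]
finger_gap: 0.0091
grip_force: 58.8
```

Call:
{"fn": "step_arm", "kwargs": {"series": [[0, 0, 0, 0, 0, 0], [0, 0, 0, 0, 0, 0], [0, 0, 0, 0, 0, 0], [0, 0, 0, 0, 0, 0], [0, 0, 0, 0, 0, 0]]}}

```text
clock: 6.9
ee_pos: [0.5608, -0.288, 0.0162]
orientation: [0.001, 0.707, 0.707, 0.0]
ft_force: [-1.4, 1.2, 5.8]
finger_gap: 0.0089
grip_force: 58.8
```

Call:
{"fn": "step_arm", "kwargs": {"series": [[0, 0, -0.03, 0, 0, 0], [0, 0, -0.08, 0, 0, 0], [0, 0, -0.15, 0, 0, 0], [0, 0, -0.23, 0, 0, 0], [0, 0, -0.3, 0, 0, 0]]}}

```text
clock: 7.4
ee_pos: [0.5602, -0.2877, 0.1679]
orientation: [0.0, 0.707, 0.707, -0.0]
ft_force: [0.5, -0.6, -2.8]
finger_gap: 0.0086
grip_force: 58.7
```

Call:
{"fn": "step_arm", "kwargs": {"series": [[0, 0, -0.08, 0, 0, 0], [0, 0, -0.16, 0, 0, 0], [0, 0, -0.22, 0, 0, 0], [0, 0, -0.22, 0, 0, 0], [0, 0, -0.22, 0, 0, 0]]}}

```text
clock: 7.9
ee_pos: [0.5602, -0.2875, 0.2757]
orientation: [0.0, 0.707, 0.707, 0.0]
ft_force: [-0.4, -0.5, -4.2]
finger_gap: 0.0085
grip_force: 58.8
```

Run:
```python
from h import *
T=tool(); im=np.ascontiguousarray(capture('wrist')[:,:,::-1]); np.save('w5.npy',T); cv2.imwrite('pics/w5.png',im); print(T.round(4))
```

```text
[[ 3.000e-04  1.000e+00  4.000e-04  5.602e-01]
 [ 1.000e+00 -3.000e-04 -2.000e-04 -2.875e-01]
 [-2.000e-04  4.000e-04 -1.000e+00  2.757e-01]
 [ 0.000e+00  0.000e+00  0.000e+00  1.000e+00]]
```

View pics/w5.png

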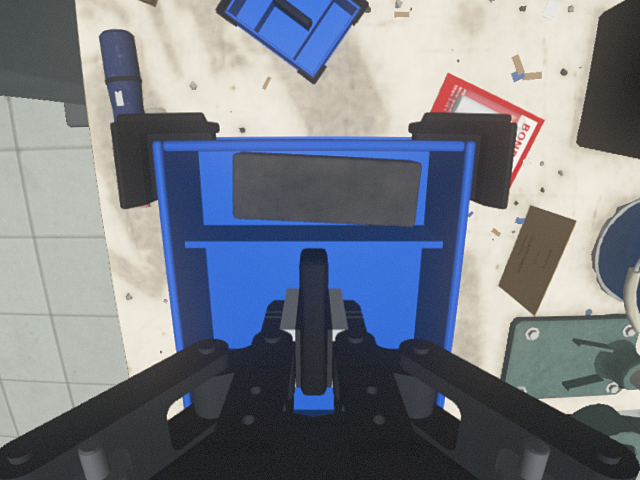

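The tray is held with the stone at (327,188). The rim's far edge is at v≈138, the lug outer corners at about (110,115) and (519,112), and the bar end at (314,249). I'll check the tray's pose in the tool frame.

Run:
```python
from h import *
I=np.eye(4)  # work in tool frame
def tr(p,off=(-.010,0,.0162)): # tray point -> tool frame
    x,y,z=np.array(p).T; return np.c_[y+off[0],x+off[1],off[2]-z]
pts={'lugUL':(-.070,.09,.062),'lugUR':(.070,.09,.062),'barend':(0,.033,.048),'rimL':(-.06,.08,.05),'rimR':(.06,.08,.05),'rimmid':(0,.08,.05),'crosstop':(0,.036,.035),'rimL0':(-.06,-.0,.05),'rimR0':(.06,0,.05)}
for k,v in pts.items(): print(k,proj('wrist',tr([v]),I)[0].round(1))
im=cv2.imread('pics/w5.png')
print('col u=380:',im[128:156,380].tolist()[::2])
print('bar col',im[238:262,313].max(1)); print('row 300',im[300,160:190,0],im[300,448:475,0])
print('lugrow120',im[116,100:125].max(1),im[116,505:530].max(1),'lugcol',im[100:125,150].max(1),im[100:125,480].max(1))
```

```text
lugUL [ 99.1 109. ]
lugUR [522.3 108.6]
barend [311.1 259.3]
rimL [146.7 138.8]
rimR [475.1 138.5]
rimmid [310.8 137.1]
crosstop [311.3 243. ]
rimL0 [169.8 334.5]
rimR0 [452.9 334.3]
col u=380: [[186, 204, 212], [188, 202, 212], [186, 202, 210], [194, 213, 219], [216, 191, 192], [227, 124, 77], [152, 85, 64], [202, 110, 69], [217, 116, 72], [215, 114, 70], [196, 102, 62], [177, 98, 66], [224, 124, 77], [223, 126, 78]]
bar col [102  97 111 172 225 222 220 220 225 211 123  57  57  59  62  55  56  59
  53  59  63  61  62  57]
row 300 [208 211 213 207 146 139 158 161 220 204 193 207 219 220 220 213 197 169
 123  96 100 105 103 102 104 101 102 105 100 103] [102 132 174 187 204 219 216 214 212 192 183 182 183 181 184 186 186 182
 181 187 183 183 178 179 181 179 182]
lugrow120 [199 197 193 193 194 196 194 198 197 191 194 198 197 131 107 111 100  59
  62  57  59  59  60  60  67] [ 73  77  73  75  68  93 183 237 229 222 219 216 208 211 207 214 226 229
 233 240 232 217 209 206 210] lugcol [200 198 201 192 195 198 201 200 180 183 189 184 179 110  59  59  64  62
  63  63  60  62  61  58  59] [217 216 218 205 201 218 218 223 224 225 228 231 234 139  69  68  74  73
  73  68  68  68  68  68  70]
```

Run:
```python
from h import *
from scipy.optimize import least_squares
I=np.eye(4); O=np.array([(-.07,.09,.062),(.07,.09,.062),(0,.033,.048),(0,.08,.05)]); px=np.array([[113.5,113],[510.8,113],[313,248.7],[312,136.5]])
B=np.array([[0,1,0],[1,0,0],[0,0,-1.]])
def f(q):
    P=(R.from_rotvec([0,q[3],0]).as_matrix()@B@O.T).T+q[:3]; e=proj('wrist',P,I)-px; e[3,0]=0; return e.ravel()
for fix in(0,1):
    g=(lambda q:f(np.r_[q[:3],0])) if fix else f
    s=least_squares(g,[-.01,0,.016,0]); print(s.x.round(4),'pitch deg',np.degrees(s.x[3]).round(2),s.fun.round(1))
# same for w4 blue on table, and grey, with edges as pixel borders
T=np.load('w4.npy')
k=[(1,1),(1,-1),(-1,-1),(-1,1)]; px4=np.array([[389.5,71],[382.7,246.7],[253,246.7],[247.6,71]])
def h(q,px,tilt,T):
    A=Rt(q[3],tilt)[:,[1,0,2]]*[1,1,-1]; P=np.array([[.07*a,.09*b,.062] for a,b in k])@A.T+q[:3]; return (proj('wrist',P,T)-px).ravel()
s=least_squares(lambda q:h(q,px4,0,T),[.56,-.3,0,0],x_scale=[.01,.01,.01,1]);print('blue',s.x.round(4),s.fun.round(1))
T=np.load('w3.npy'); px3=np.array([[391.7,46.],[380.8,255.8],[230,252.7],[223.7,44.5]])
s=least_squares(lambda q:h(q,px3,28,T),[.62,.116,.05,1],x_scale=[.01,.01,.01,1]);A=Rt(s.x[3],28);print('grey',s.x.round(4),s.fun.round(1),'seat',s.x[:3]-.05*A[:,2])
```

```text
[-0.0054  0.0006  0.0318  0.0841] pitch deg 4.82 [ 0.2  0.1  0.2 -0.2 -0.4 -0.1  0.   0.2]
[-0.0102  0.0006  0.0255  0.    ] pitch deg 0.0 [ 1.4 -2.  -1.  -2.2 -0.4  3.9  0.   1. ]
blue [ 0.5607 -0.2988 -0.008  -0.005 ] [ 0.4 -0.1 -1.   0.2  1.2  0.2 -0.5 -0.3]
grey [0.6248 0.1169 0.0491 0.8634] [ 1.1  0.4 -0.9 -0.2  0.8 -0.1 -1.  -0.1] seat [0.60137786 0.11649901 0.09329291]
```

```bash
cat >> h.py <<'E'
SEAT=np.array([.6014,.1165,.0933]); RS=Rt(1.1,28); OFF=np.array([-.0105,.0006,.0255])
def place(h,dx=0,dy=0): return SEAT-RS@OFF-h*RS[:,2]+dx*RS[:,1]+dy*RS[:,0]
def dev():
    T=tool(); d=RS.T@(T[:3,3]-place(0)); print('above seat mm: dy,dx,h',(d*[1,1,-1]*1e3).round(1),'rot deg',np.degrees(R.from_matrix(RS.T@T[:3,:3]).as_rotvec()).round(2),'F',observe()['ft_force'].round(1),'clk',observe()['clock'])
E
python3 - <<'E'
from h import *
print(place(.12)); cmd(place(.12),RS)
E
```

```text
[0.53237323 0.12567655 0.22148719]
row [0.8254, -0.055, 0.1066, -0.1561, 0.0013, -0.0061] t 7.95
```

Call:
{"fn": "step_arm", "kwargs": {"series": [[0.08, -0.01, 0, -0.02, 0, 0], [0.16, -0.02, 0, -0.06, 0, 0], [0.25, -0.03, 0, -0.1, 0, -0.003], [0.34, -0.04, 0, -0.14, 0, -0.006], [0.43, -0.055, 0, -0.156, 0.001, -0.006]]}}

```text
clock: 8.45
ee_pos: [0.5288, -0.0711, 0.2726]
orientation: [0.169, 0.68, 0.692, 0.173]
ft_force: [1.2, -0.7, -3.3]
finger_gap: 0.009
grip_force: 59.3
```

Run:
```python
from h import *
cmd(place(.12),RS); dev()
```

```text
row [0.3932, -0.0355, 0.0972, 0.0001, -0.0001, -0.0004] t 8.45
above seat mm: dy,dx,h [-196.6   17.5  168.6] rot deg [-0.02  0.01  0.08] F [ 1.2 -0.7 -3.3] clk 8.45
```

Call:
{"fn": "step_arm", "kwargs": {"series": [[0.09, -0.036, 0, 0, 0, 0], [0.18, -0.036, 0, 0, 0, 0], [0.27, -0.036, 0, 0, 0, 0], [0.34, -0.036, 0.05, 0, 0, 0], [0.385, -0.036, 0.097, 0, 0, 0]]}}

```text
clock: 8.95
ee_pos: [0.5355, 0.1229, 0.2231]
orientation: [0.17, 0.679, 0.693, 0.173]
ft_force: [1.4, -1.4, -2.9]
finger_gap: 0.0086
grip_force: 59.3
```

Call:
{"fn": "step_arm", "kwargs": {"series": [[0, 0, 0, 0, 0, 0], [0, 0, 0, 0, 0, 0], [0, 0, 0, 0, 0, 0], [0, 0, 0, 0, 0, 0], [0, 0, 0, 0, 0, 0]]}}

```text
clock: 9.45
ee_pos: [0.5364, 0.1189, 0.2238]
orientation: [0.17, 0.68, 0.692, 0.173]
ft_force: [-0.0, 0.2, -3.1]
finger_gap: 0.0088
grip_force: 59.3
```

Run:
```python
from h import *
cmd(place(.04),RS); dev()
T=tool(); cv2.imwrite('pics/w6.png',capture('wrist')[:,:,::-1]); im=capture('scene')[:,:,::-1]; cv2.imwrite('pics/s6.png',cv2.resize(im[130:330,200:440],None,fx=3,fy=3))
```

```text
row [0.014, -0.0093, 0.1605, 0.0004, 0.0006, -0.0006] t 9.45
above seat mm: dy,dx,h [ -6.9   4.5 120.3] rot deg [-0.07 -0.11  0.1 ] F [-0.   0.2 -3.1] clk 9.45
```

View pics/s6.png

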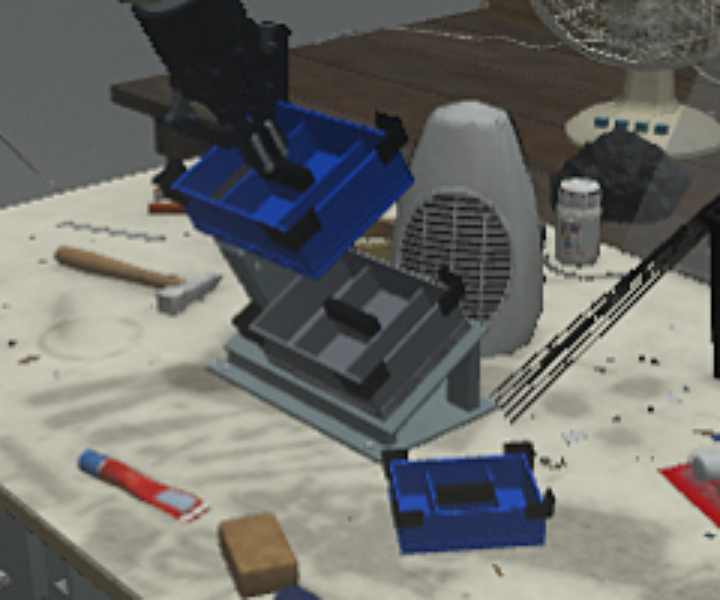

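The scene crop shows the blue tray held parallel to the grey one, about 12 cm above it along the normal. The next move centres it and goes down to 40 mm.

Call:
{"fn": "step_arm", "kwargs": {"series": [[0.014, -0.009, 0.02, 0, 0, 0], [0.014, -0.009, 0.06, 0, 0, 0], [0.014, -0.009, 0.11, 0, 0, 0], [0.014, -0.009, 0.15, 0, 0, 0], [0.014, -0.009, 0.16, 0, 0, 0]]}}

```text
clock: 10.05
ee_pos: [0.57, 0.1277, 0.1496]
orientation: [0.17, 0.68, 0.693, 0.172]
ft_force: [-0.4, -0.9, -2.8]
finger_gap: 0.009
grip_force: 59.3
```

Call:
{"fn": "step_arm", "kwargs": {"series": [[0, 0, 0, 0, 0, 0], [0, 0, 0, 0, 0, 0], [0, 0, 0, 0, 0, 0], [0, 0, 0, 0, 0, 0], [0, 0, 0, 0, 0, 0]]}}

```text
clock: 10.55
ee_pos: [0.5698, 0.1278, 0.1512]
orientation: [0.17, 0.679, 0.693, 0.173]
ft_force: [-0.1, 0.6, -2.3]
finger_gap: 0.0085
grip_force: 59.3
```

Run:
```python
from h import *
cmd(place(.018),RS); dev()
```

```text
row [-0.0028, -0.0002, 0.0446, 0.0004, 0.0004, 0.0001] t 10.55
above seat mm: dy,dx,h [ 1.4  0.1 40.3] rot deg [-0.08 -0.06 -0.02] F [-0.1  0.6 -2.3] clk 10.55
```

Call:
{"fn": "step_arm", "kwargs": {"series": [[-0.003, 0, 0.01, 0, 0, 0], [-0.003, 0, 0.022, 0, 0, 0], [-0.003, 0, 0.034, 0, 0, 0], [-0.003, 0, 0.044, 0, 0, 0], [-0.003, 0, 0.048, 0, 0, 0]]}}

```text
clock: 11.05
ee_pos: [0.5812, 0.1263, 0.1293]
orientation: [0.17, 0.679, 0.693, 0.172]
ft_force: [-0.0, 0.2, -2.6]
finger_gap: 0.0091
grip_force: 59.3
```

Call:
{"fn": "step_arm", "kwargs": {"series": [[0, 0, 0.003, 0, 0, 0], [0, 0, 0.006, 0, 0, 0], [0, 0, 0.009, 0, 0, 0], [0, 0, 0.012, 0, 0, 0], [0, 0, 0.012, 0, 0, 0]]}}

```text
clock: 11.55
ee_pos: [0.584, 0.1262, 0.124]
orientation: [0.17, 0.679, 0.693, 0.172]
ft_force: [0.1, -0.3, -2.1]
finger_gap: 0.0089
grip_force: 59.3
```

Run:
```python
from h import *
dev()
```

```text
above seat mm: dy,dx,h [-0.5 -0.2  9.7] rot deg [-0.03 -0.09 -0.02] F [ 0.1 -0.3 -2.1] clk 11.55
```

No contact yet at h=9.7 mm. I'll keep going down in small steps.

Call:
{"fn": "step_arm", "kwargs": {"series": [[0, 0, 0.003, 0, 0, 0], [0, 0, 0.006, 0, 0, 0], [0, 0, 0.009, 0, 0, 0], [0, 0, 0.012, 0, 0, 0], [0, 0, 0.012, 0, 0, 0]]}}

```text
clock: 12.05
ee_pos: [0.5868, 0.1262, 0.1186]
orientation: [0.17, 0.68, 0.693, 0.172]
ft_force: [0.5, -0.2, -3.4]
finger_gap: 0.0088
grip_force: 59.3
```

Run:
```python
from h import *
dev()
```

```text
above seat mm: dy,dx,h [-0.5 -0.2  3.6] rot deg [-0.02 -0.1  -0.01] F [ 0.5 -0.2 -3.4] clk 12.05
```

Call:
{"fn": "step_arm", "kwargs": {"series": [[0, 0, 0.002, 0, 0, 0], [0, 0, 0.004, 0, 0, 0], [0, 0, 0.005, 0, 0, 0], [0, 0, 0.006, 0, 0, 0], [0, 0, 0.006, 0, 0, 0]]}}

```text
clock: 12.55
ee_pos: [0.5882, 0.1262, 0.1161]
orientation: [0.17, 0.68, 0.693, 0.172]
ft_force: [-0.4, -0.0, -3.3]
finger_gap: 0.0086
grip_force: 59.3
```

Run:
```python
from h import *
dev()
```

```text
above seat mm: dy,dx,h [-0.5 -0.1  0.7] rot deg [-0.03 -0.09 -0.01] F [-0.4 -0.  -3.3] clk 12.55
```

Call:
{"fn": "step_arm", "kwargs": {"series": [[0, 0, 0.002, 0, 0, 0], [0, 0, 0.003, 0, 0, 0], [0, 0, 0.004, 0, 0, 0], [0, 0, 0.005, 0, 0, 0], [0, 0, 0.006, 0, 0, 0]]}}

```text
clock: 13.05
ee_pos: [0.5895, 0.1263, 0.1135]
orientation: [0.17, 0.68, 0.693, 0.172]
ft_force: [-5.9, -0.3, 6.4]
finger_gap: 0.0088
grip_force: 60.7
```

Call:
{"fn": "step_arm", "kwargs": {"series": [[0, 0, 0.002, 0, 0, 0], [0, 0, 0.003, 0, 0, 0], [0, 0, 0.004, 0, 0, 0], [0, 0, 0.005, 0, 0, 0], [0, 0, 0.005, 0, 0, 0]]}}

```text
clock: 13.55
ee_pos: [0.5897, 0.1263, 0.1132]
orientation: [0.171, 0.679, 0.692, 0.173]
ft_force: [-27.0, -2.8, 35.0]
finger_gap: 0.009
grip_force: 66.1
```

Run:
```python
from h import *
dev()
```

```text
above seat mm: dy,dx,h [-0.5 -0.2 -2.5] rot deg [-0.15 -0.04 -0.  ] F [-27.   -2.8  35. ] clk 13.55
```

Hard contact at h≈−2.5 mm, square to the slope, which matches a seated tray. I'll ease the force and look before releasing.

Call:
{"fn": "step_arm", "kwargs": {"series": [[0, 0, -0.002, 0, 0, 0], [0, 0, -0.004, 0, 0, 0], [0, 0, -0.005, 0, 0, 0], [0, 0, -0.005, 0, 0, 0], [0, 0, -0.005, 0, 0, 0]]}}

```text
clock: 14.05
ee_pos: [0.5896, 0.1263, 0.1136]
orientation: [0.17, 0.68, 0.693, 0.172]
ft_force: [-4.3, -0.1, 4.8]
finger_gap: 0.0087
grip_force: 60.6
```

Run:
```python
from h import *
dev()
im=capture('scene')[:,:,::-1]; cv2.imwrite('pics/s7.png',cv2.resize(im[160:290,240:400],None,fx=4.6,fy=4.6,interpolation=cv2.INTER_CUBIC))
```

```text
above seat mm: dy,dx,h [-0.5 -0.1 -2.2] rot deg [-0.04 -0.09 -0.01] F [-4.3 -0.1  4.8] clk 14.05
```

View pics/s7.png

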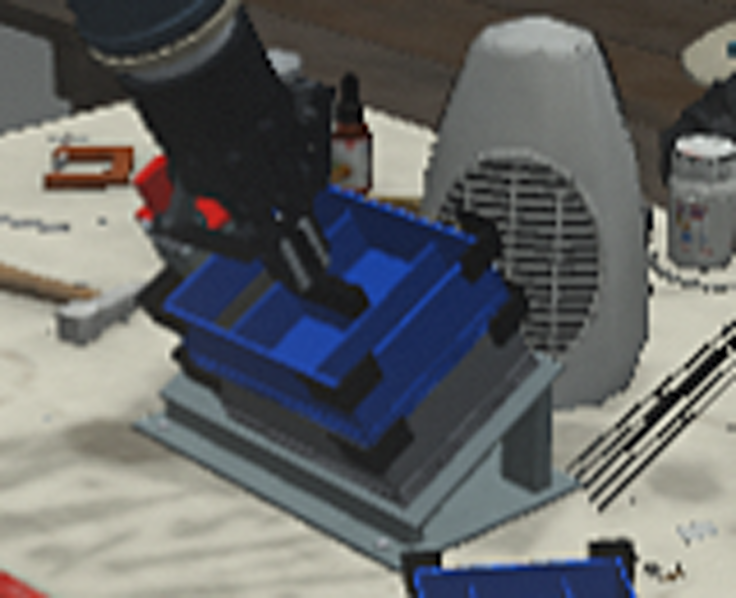

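The blue tray sits inside the grey tray's lugs, which overlap the blue walls at (375,440) and (510,310). I'll release and back straight out.

Call:
{"fn": "step_arm", "kwargs": {"series": [[0, 0, 0, 0, 0, 0], [0, 0, 0, 0, 0, 0], [0, 0, 0, 0, 0, 0], [0, 0, 0, 0, 0, 0], [0, 0, 0, 0, 0, 0]], "gripper": 0.45}}

```text
clock: 14.6
ee_pos: [0.5897, 0.1263, 0.1135]
orientation: [0.17, 0.68, 0.692, 0.172]
ft_force: [0.0, 0.0, -0.6]
finger_gap: 0.0469
grip_force: 0.0
```

Call:
{"fn": "step_arm", "kwargs": {"series": [[0, 0, -0.03, 0, 0, 0], [0, 0, -0.08, 0, 0, 0], [0, 0, -0.15, 0, 0, 0], [0, 0, -0.23, 0, 0, 0], [0, 0, -0.3, 0, 0, 0]]}}

```text
clock: 15.1
ee_pos: [0.5179, 0.1254, 0.2472]
orientation: [0.17, 0.679, 0.693, 0.172]
ft_force: [1.5, -0.2, 0.1]
finger_gap: 0.0472
grip_force: 0.0
```

Call:
{"fn": "step_arm", "kwargs": {"series": [[-0.1, 0, -0.06, 0, 0, 0], [-0.12, 0, -0.06, 0, 0, 0], [-0.12, 0, -0.06, 0, 0, 0], [-0.12, 0, -0.06, 0, 0, 0], [-0.12, 0, -0.06, 0, 0, 0]], "gripper": 1}}

```text
clock: 15.6
ee_pos: [0.5062, 0.0657, 0.2722]
orientation: [0.17, 0.679, 0.693, 0.172]
ft_force: [0.0, -0.2, -0.7]
finger_gap: -0.0002
grip_force: 0.0
```

Run:
```python
from h import *
dev(); T=tool(); np.save('w8.npy',T); cv2.imwrite('pics/w8.png',capture('wrist')[:,:,::-1])
```

```text
above seat mm: dy,dx,h [-59.4  -0.4 177.6] rot deg [-0.01 -0.06 -0.04] F [ 0.  -0.2 -0.7] clk 15.6
```

View pics/w8.png

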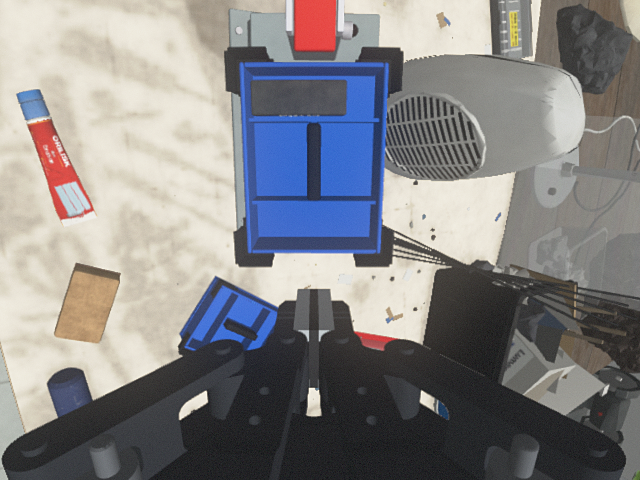

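The blue tray is down inside all four lugs with the stone at (298,97) inside it. The latch is still open. Next I'll bring the closed fingers to the far side of the fin.

```bash
cat >> h.py <<'E'
def fin(Y,Z,X=0): return SEAT-(Z-.043)*RS[:,2]+Y*RS[:,0]+X*RS[:,1]
def fdev():
    T=tool(); d=RS.T@(T[:3,3]-SEAT); print('X,Y,Z mm',(np.array([d[1],d[0],.043-d[2]])*1e3).round(1))
E
python3 - <<'E'
from h import *
fdev(); cmd(fin(.18,.20),RS); print(fin(.18,.2))
E
```

```text
X,Y,Z mm [ -1.1 -48.7 246. ]
row [0.4575, 0.0028, 0.0915, -0.0001, 0.0003, 0.0004] t 15.65
[0.52425101 0.29505184 0.23192277]
```

Call:
{"fn": "step_arm", "kwargs": {"series": [[0.09, 0.003, 0, 0, 0, 0], [0.18, 0.003, 0, 0, 0, 0], [0.27, 0.003, 0, 0, 0, 0], [0.36, 0.003, 0.02, 0, 0, 0], [0.45, 0.003, 0.05, 0, 0, 0]]}}

```text
clock: 16.15
ee_pos: [0.5147, 0.2936, 0.2508]
orientation: [0.17, 0.679, 0.693, 0.173]
ft_force: [1.2, -0.9, -0.6]
finger_gap: 0.0
grip_force: 0.0
```

Call:
{"fn": "step_arm", "kwargs": {"series": [[0.01, 0, 0.04, 0, 0, 0], [0.01, 0, 0.04, 0, 0, 0], [0.01, 0, 0.04, 0, 0, 0], [0.01, 0, 0.04, 0, 0, 0], [0.01, 0, 0.04, 0, 0, 0]]}}

```text
clock: 16.65
ee_pos: [0.5245, 0.2945, 0.2341]
orientation: [0.171, 0.68, 0.692, 0.173]
ft_force: [0.0, 0.2, 0.5]
finger_gap: 0.0
grip_force: 0.0
```

Run:
```python
from h import *
fdev(); cmd(fin(.18,.119),RS); T=tool()
A=RS[:,[1,0,2]]*[1,1,-1]
im=np.ascontiguousarray(capture('wrist')[:,:,::-1]); cv2.imwrite('pics/w9.png',im)
s=capture('scene')[:,:,::-1]; cv2.imwrite('pics/s9.png',cv2.resize(s[150:270,230:370],None,fx=4.5,fy=4.5,interpolation=cv2.INTER_CUBIC))
```

```text
X,Y,Z mm [  1.3 179.5 201.8]
row [0.0013, -0.0029, 0.1657, 0.0006, 0.0006, -0.0003] t 16.65
```

View pics/w9.png

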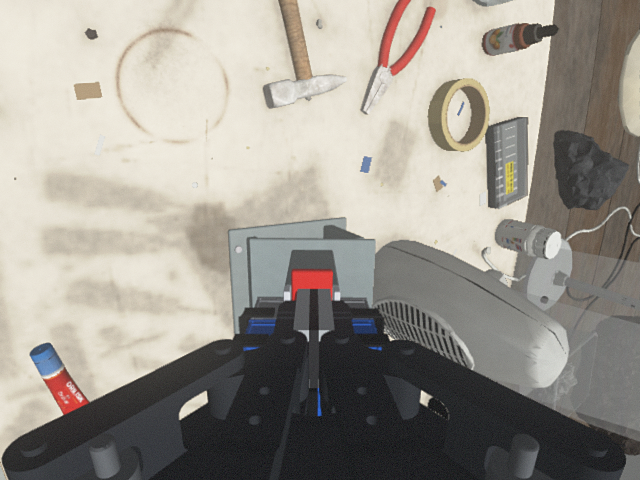

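The wrist view shows the fingers just beyond the red slide's tail at (312,285). The fin is hidden behind them, as expected at Y≈180 mm. I'll go down beside the fin, clear of it.

Call:
{"fn": "step_arm", "kwargs": {"series": [[0.001, -0.003, 0.04, 0, 0, 0], [0.001, -0.003, 0.08, 0, 0, 0], [0.001, -0.003, 0.12, 0, 0, 0], [0.001, -0.003, 0.15, 0, 0, 0], [0.001, -0.003, 0.165, 0, 0, 0]]}}

```text
clock: 17.25
ee_pos: [0.5622, 0.2955, 0.1589]
orientation: [0.17, 0.68, 0.692, 0.172]
ft_force: [0.4, -0.2, -0.0]
finger_gap: 0.0
grip_force: 0.0
```

Call:
{"fn": "step_arm", "kwargs": {"series": [[-0.01, 0, 0, 0, 0, 0], [-0.02, 0, 0, 0, 0, 0], [-0.03, 0, 0, 0, 0, 0], [-0.04, 0, 0, 0, 0, 0], [-0.05, 0, 0, 0, 0, 0]]}}

```text
clock: 17.75
ee_pos: [0.5623, 0.2709, 0.1603]
orientation: [0.17, 0.68, 0.692, 0.173]
ft_force: [-0.1, -0.4, -0.2]
finger_gap: -0.0001
grip_force: 0.0
```

Run:
```python
from h import *
fdev(); 
s=capture('scene')[:,:,::-1]; cv2.imwrite('pics/s10.png',cv2.resize(s[150:270,230:370],None,fx=4.5,fy=4.5,interpolation=cv2.INTER_CUBIC))
```

```text
X,Y,Z mm [ -0.4 155.1 119.1]
```

View pics/s10.png

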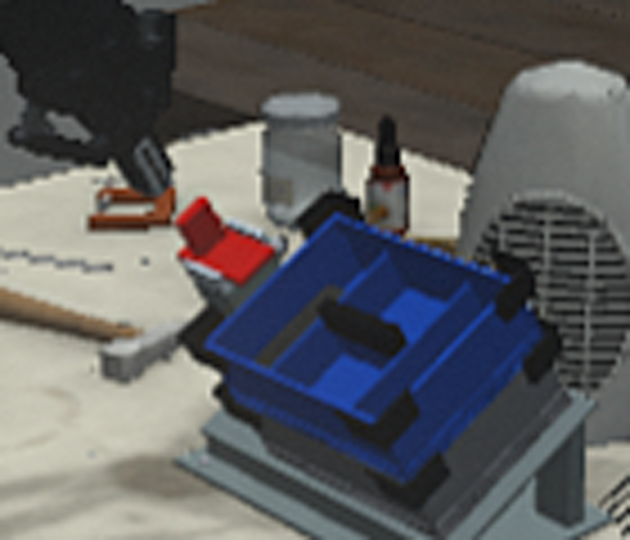

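The fingertips are just beyond the red fin at (200,225). I'll push it slowly.

Call:
{"fn": "step_arm", "kwargs": {"series": [[-0.012, 0, 0, 0, 0, 0], [-0.024, 0, 0, 0, 0, 0], [-0.036, 0, 0, 0, 0, 0], [-0.046, 0, 0, 0, 0, 0], [-0.05, 0, 0, 0, 0, 0]]}}

```text
clock: 18.3
ee_pos: [0.5628, 0.2455, 0.1596]
orientation: [0.17, 0.68, 0.692, 0.172]
ft_force: [0.2, 0.1, 0.5]
finger_gap: 0.0002
grip_force: 0.0
```

Call:
{"fn": "step_arm", "kwargs": {"series": [[-0.005, 0, 0, 0, 0, 0], [-0.009, 0, 0, 0, 0, 0], [-0.013, 0, 0, 0, 0, 0], [-0.016, 0, 0, 0, 0, 0], [-0.016, 0, 0, 0, 0, 0]]}}

```text
clock: 18.8
ee_pos: [0.5629, 0.2381, 0.1597]
orientation: [0.17, 0.68, 0.692, 0.172]
ft_force: [0.4, 0.7, 0.6]
finger_gap: 0.0001
grip_force: 0.0
```

Run:
```python
from h import *
fdev(); print(observe()['ft_force'])
```

```text
X,Y,Z mm [ -0.8 122.3 118.6]
[0.40232979 0.67638421 0.64173707]
```

Little force so far. I'll push a few millimetres more to find the stop, then look.

Call:
{"fn": "step_arm", "kwargs": {"series": [[-0.003, 0, 0, 0, 0, 0], [-0.005, 0, 0, 0, 0, 0], [-0.007, 0, 0, 0, 0, 0], [-0.009, 0, 0, 0, 0, 0], [-0.009, 0, 0, 0, 0, 0]]}}

```text
clock: 19.3
ee_pos: [0.5629, 0.2337, 0.1597]
orientation: [0.17, 0.68, 0.692, 0.172]
ft_force: [-0.1, -0.9, 0.5]
finger_gap: -0.0002
grip_force: 0.0
```

Run:
```python
from h import *
fdev(); print(observe()['ft_force'])
for n,w in(('scene',(230,150,330,230)),('top',(170,150,260,210)),('top0',(170,150,260,210))):
    im=cv2.imread('pics/top0.png') if n=='top0' else np.ascontiguousarray(capture(n)[:,:,::-1])
    h=cv2.cvtColor(im,cv2.COLOR_BGR2HSV); m=cv2.inRange(h,(0,150,90),(8,255,255))|cv2.inRange(h,(172,150,90),(180,255,255))
    x0,y0,x1,y1=w; ys,xs=np.nonzero(m[y0:y1,x0:x1]); print(n,len(xs),xs.min()+x0,xs.max()+x0,ys.min()+y0,ys.max()+y0)
```

```text
X,Y,Z mm [ -0.8 117.9 118.6]
[-0.12680211 -0.87937958  0.45913319]
scene 189 269 290 195 212
top 275 201 223 175 189
top0 458 191 223 175 193
```

Call:
{"fn": "step_arm", "kwargs": {"series": [[-0.003, 0, 0, 0, 0, 0], [-0.006, 0, 0, 0, 0, 0], [-0.008, 0, 0, 0, 0, 0], [-0.01, 0, 0, 0, 0, 0], [-0.01, 0, 0, 0, 0, 0]]}}

```text
clock: 19.9
ee_pos: [0.5631, 0.2286, 0.1597]
orientation: [0.17, 0.68, 0.692, 0.172]
ft_force: [0.0, 0.9, -0.7]
finger_gap: -0.0003
grip_force: 0.0
```

Run:
```python
from h import *
fdev(); print(observe()['ft_force'])
s=capture('scene')[:,:,::-1]; cv2.imwrite('pics/s11.png',cv2.resize(s[150:270,230:370],None,fx=4.5,fy=4.5,interpolation=cv2.INTER_CUBIC))
im=np.ascontiguousarray(s)
h=cv2.cvtColor(im,cv2.COLOR_BGR2HSV); m=cv2.inRange(h,(0,150,90),(8,255,255))|cv2.inRange(h,(172,150,90),(180,255,255))
ys,xs=np.nonzero(m[150:230,230:330]); print(len(xs),xs.min()+230,xs.max()+230,ys.min()+150,ys.max()+150)
im=cv2.imread('pics/scene0.png');h=cv2.cvtColor(im,cv2.COLOR_BGR2HSV); m=cv2.inRange(h,(0,150,90),(8,255,255))|cv2.inRange(h,(172,150,90),(180,255,255))
ys,xs=np.nonzero(m[150:230,230:330]); print(len(xs),xs.min()+230,xs.max()+230,ys.min()+150,ys.max()+150)
A=RS[:,[1,0,2]]*[1,1,-1]; o=SEAT-.043*A[:,2]
print('fin top open/home px',proj('scene',np.array([[0,.135,.1395],[0,.105,.1395]])@A.T+o))
```

```text
X,Y,Z mm [ -0.8 112.8 118.6]
[ 0.0197048   0.85766768 -0.707499  ]
184 269 290 197 212
193 269 290 194 212
fin top open/home px [[271.07036437 194.99644073]
 [277.73936723 197.61552387]]
```

The picture allowance is used up, so I'll go on by numbers only. The red mask hardly moved, so I'll check where the fingertip and fin really are.

Run:
```python
from h import *
T=tool(); print('tip now in scene',proj('scene',T[:3,3]),'at s10',proj('scene',[[.5623,.2709,.1603]]))
A=RS[:,[1,0,2]]*[1,1,-1]
def red(im):
    h=cv2.cvtColor(im,cv2.COLOR_BGR2HSV); return cv2.inRange(h,(0,140,70),(8,255,255))|cv2.inRange(h,(172,140,70),(180,255,255))
now=np.ascontiguousarray(capture('scene')[:,:,::-1]); s0=cv2.imread('pics/scene0.png')
for im in(s0,now):
    print('\n'.join(''.join('#' if v else ('k' if im[y,x].max()<75 else '.') for x,v in zip(range(255,300),red(im)[y,255:300])) for y in range(188,218)));print()
o=SEAT-.043*A[:,2]
for nm,P in(('fin open corners',[[x,y,z] for x in(-.013,.013) for y in(.13,.14) for z in(.109,.1395)]),):
    print(nm,proj('scene',np.array(P)@A.T+o).round(0).tolist())
```

```text
tip now in scene [[278.9753246  202.64054909]] at s10 [[269.77444896 198.72293048]]
.............................................
..................................k..........
..................................k..........
..................................k..........
..................................k..........
..................................k..........
k#kkkkkkk..........##........................
..................####.......................
.............k...#####.......................
................#######......................
...............#########.....................
........kkkkk.##########.............k.......
kkkkkkkk.......#########.#.............kkkkkk
................############k................
................###############..............
.................################.....k......
.................#################...........
................####################..k......
...............#####################kk.......
.................##################kk........
....................##############kkk........
......................###########kkkk........
....
[... 1191 characters left out ...]
.
...............#####################kk.......
.................##################.k........
....................##############kkk........
......................###########kkk.........
.................k......########kkk..........
...................k.....######kkk...........
...................k..k....###kkk............
...................kkk.....k.kkk.............
....................kkkk....kkk..............
....................kkkkk.kkkk...............
.....................kkkkkkkk...............k
.....................kkkkkkk...............kk

fin open corners [[274.0, 207.0], [269.0, 199.0], [271.0, 206.0], [267.0, 198.0], [280.0, 200.0], [275.0, 192.0], [278.0, 200.0], [273.0, 192.0]]
```

In the scene view the fingertips end about 20 mm short of the reported TCP along the tool axis, so they passed over the fin and the latch is untouched. I'll go back around and push about 17 mm deeper, checking the force.

Call:
{"fn": "step_arm", "kwargs": {"series": [[0, 0, -0.04, 0, 0, 0], [0, 0, -0.08, 0, 0, 0], [0.05, 0, -0.08, 0, 0, 0], [0.1, 0, -0.08, 0, 0, 0], [0.15, 0, -0.08, 0, 0, 0]]}}

```text
clock: 20.5
ee_pos: [0.5429, 0.3043, 0.1953]
orientation: [0.17, 0.68, 0.692, 0.173]
ft_force: [0.7, 0.3, -0.4]
finger_gap: -0.0002
grip_force: 0.0
```

Call:
{"fn": "step_arm", "kwargs": {"series": [[0, 0, 0, 0, 0, 0], [0, 0, 0.04, 0, 0, 0], [0, 0, 0.08, 0, 0, 0], [0, 0, 0.11, 0, 0, 0], [0, 0, 0.114, 0, 0, 0]]}}

```text
clock: 21.0
ee_pos: [0.5696, 0.3025, 0.1428]
orientation: [0.17, 0.68, 0.692, 0.171]
ft_force: [-0.3, -0.7, -0.2]
finger_gap: 0.0001
grip_force: 0.0
```

Run:
```python
from h import *
fdev(); print(observe()['ft_force'])
now=np.ascontiguousarray(capture('scene')[:,:,::-1]); s0=cv2.imread('pics/scene0.png')
print('tip proj',proj('scene',tool()[:3,3]))
d=cv2.absdiff(now,s0).max(2)
print('\n'.join(''.join('#' if d[y,x]>40 else '.' for x in range(235,300)) for y in range(180,218)))
```

```text
X,Y,Z mm [ -1.7 186.5  99.9]
[-0.31877715 -0.73053633 -0.16182407]
tip proj [[265.68936902 200.95713062]]
###.......#######................................................
####.......#######...............................................
####........########.............................................
#####.......########.....##......................................
#########..#########..#####......................................
############################.....................................
############################.....................................
#..#########################.....................................
....#########################....................................
........########.#############...................................
............###..#############...................................
..................############...................................
...................###########...................................
....................########.#...................................
......................##.##......................................
....
[... 813 characters left out ...]
..................................######
..........................................................#######
.........................................................########
........................................................#########
.......................................................##..######
......................................................####.######
.....................................................##.##..#####
....................................................##......#####
...................................................##........####
..................................................##.........####
.................................................##...........###
```

Call:
{"fn": "step_arm", "kwargs": {"series": [[-0.025, 0, 0, 0, 0, 0], [-0.05, 0, 0, 0, 0, 0], [-0.065, 0, 0, 0, 0, 0], [-0.075, 0, 0, 0, 0, 0], [-0.085, 0, 0, 0, 0, 0]]}}

```text
clock: 21.55
ee_pos: [0.5706, 0.2611, 0.1452]
orientation: [0.17, 0.68, 0.692, 0.173]
ft_force: [-0.9, 0.5, 0.4]
finger_gap: 0.0001
grip_force: 0.5
```

Call:
{"fn": "step_arm", "kwargs": {"series": [[-0.006, 0, 0, 0, 0, 0], [-0.012, 0, 0, 0, 0, 0], [-0.018, 0, 0, 0, 0, 0], [-0.022, 0, 0, 0, 0, 0], [-0.022, 0, 0, 0, 0, 0]]}}

```text
clock: 22.05
ee_pos: [0.5706, 0.2501, 0.1446]
orientation: [0.17, 0.68, 0.692, 0.172]
ft_force: [0.1, -0.3, -0.4]
finger_gap: 0.0002
grip_force: 0.0
```

```bash
cat > r.py <<'E'
from h import *
fdev(); print(observe()['ft_force'].round(1))
def red(im):
    h=cv2.cvtColor(im,cv2.COLOR_BGR2HSV); return cv2.inRange(h,(0,140,70),(8,255,255))|cv2.inRange(h,(172,140,70),(180,255,255))
im=np.ascontiguousarray(capture('scene')[:,:,::-1])
print('\n'.join(''.join('#' if v else ('k' if im[y,x].max()<75 else '.') for x,v in zip(range(255,300),red(im)[y,255:300])) for y in range(188,216)))
E
python3 r.py
```

```text
X,Y,Z mm [ -0.8 134.2 101.5]
[ 0.1 -0.3 -0.4]
kkkkkkkkkkkkkk..kk...........................
kkkkkkkkkkkkkkk.kkk...............k..........
kkkkkkkkkkkk..kk.kk...............k..........
kkkkkkkkkkkk..kk..kk..............k..........
kkkkkkkkkkkkk..kk.kk..............k..........
kkkkkk..kkkkkk..kk.k..............k..........
k...k..kkkkkkk..kk.k.........................
..........kkkkk..kkk.##.....................k
..........kkkkk..kk.#####..................kk
...........kkkkk..k######.................kkk
............kkkkk.########...............kkkk
..#....#kk.#k..k.#########...........k..kkkkk
.kkkkkkk.........##########.............kkkkk
..................##########k.............kkk
..................#############............k.
...................##############.....k......
...................###############...........
...................##################........
..................#####################......
..................#####################......
....................##################.......
......................###############........
.................k......############.........
...................k.....##########..........
...................k..k....#######...........
...................kk......kk####............
....................kkkk....kkk..............
....................kkkkk.kkk................
```

The red latch has moved about 2–3 px (roughly 12 mm). I'll keep pushing.

Call:
{"fn": "step_arm", "kwargs": {"series": [[-0.006, 0, 0, 0, 0, 0], [-0.012, 0, 0, 0, 0, 0], [-0.018, 0, 0, 0, 0, 0], [-0.024, 0, 0, 0, 0, 0], [-0.028, 0, 0, 0, 0, 0]]}}

```text
clock: 22.6
ee_pos: [0.5707, 0.2367, 0.1447]
orientation: [0.17, 0.679, 0.693, 0.173]
ft_force: [-0.0, 6.2, -3.6]
finger_gap: -0.0002
grip_force: 3.4
```

Call:
{"fn": "step_arm", "kwargs": {"series": [[-0.003, 0, 0, 0, 0, 0], [-0.006, 0, 0, 0, 0, 0], [-0.008, 0, 0, 0, 0, 0], [-0.01, 0, 0, 0, 0, 0], [-0.01, 0, 0, 0, 0, 0]]}}

```text
clock: 23.1
ee_pos: [0.5706, 0.2366, 0.1449]
orientation: [0.167, 0.678, 0.694, 0.175]
ft_force: [3.3, 13.8, -7.7]
finger_gap: 0.0001
grip_force: 6.9
```

```bash
python3 r.py
```

```text
X,Y,Z mm [ -0.9 120.7 101.9]
[ 3.3 13.8 -7.7]
......kkkkkkkkkkkkkk.........................
kkkk.kkkkkkkkkkkk..kk.............k..........
kkkkkkkkkkkkkkkkk..kkk............k..........
kkkkkkkkkkkkkkk..kk.kk............k..........
kkkkkkkkkkkkkkk..kk.kkk...........k..........
kkkkkkkkkkkkkkkk.kkk.kk...........k..........
.kkkkkkkk..kkkkkk..kkkk......................
...........#kkkkk..kk.k.....................k
.............kkkkk..kkk.###................kk
.............kkkkk..kk.####...............kkk
.............kkkkkk..k######.............kkkk
........kkkkk..kkkkk.########........k..kkkkk
kkkkkkkk.........kkk#########...........kkkkk
....................##########............kkk
....................###########............k.
.....................############.....k......
......................############...........
......................###############........
......................#################......
.....................####################....
.....................#####################k..
......................####################k..
.................k......#################k...
...................k.....###############k....
...................k..k....############k.....
...................kkk.....kk########........
....................kkkk....kkk######........
....................kkkkk.kkkk..k###.........
```

Solid stop at Y≈121 with 14 N, far over the latch's 2.5 N, and the red shift is about 6–7 px, matching about 30 mm. I'll back off and verify.

Call:
{"fn": "step_arm", "kwargs": {"series": [[0.03, 0, 0, 0, 0, 0], [0.07, 0, 0, 0, 0, 0], [0.1, 0, 0, 0, 0, 0], [0.1, 0, -0.1, 0, 0, 0], [0.1, 0, -0.2, 0, 0, 0]]}}

```text
clock: 23.65
ee_pos: [0.5214, 0.2816, 0.2315]
orientation: [0.169, 0.679, 0.694, 0.17]
ft_force: [1.4, -0.2, 1.3]
finger_gap: -0.0001
grip_force: 0.0
```

Call:
{"fn": "step_arm", "kwargs": {"series": [[0.1, 0, -0.1, 0, 0, 0], [0.1, 0, -0.15, 0, 0, 0], [0.1, 0, -0.15, 0, 0, 0], [0.1, 0, -0.15, 0, 0, 0], [0.1, 0, -0.15, 0, 0, 0]]}}

```text
clock: 24.15
ee_pos: [0.487, 0.3292, 0.2979]
orientation: [0.17, 0.68, 0.692, 0.171]
ft_force: [0.2, 0.1, -0.1]
finger_gap: -0.0
grip_force: 0.0
```

```bash
cat >> r.py <<'E'
a=cv2.imread('pics/top0.png'); b=np.ascontiguousarray(capture('top')[:,:,::-1])
for q in(a,b):
    ys,xs=np.nonzero(red(q)[165:200,180:250]); print('top red',len(xs),xs.min()+180,xs.max()+180,xs.mean()+180)
h=cv2.cvtColor(b,cv2.COLOR_BGR2HSV); m=cv2.inRange(h,(105,150,60),(125,255,255))[120:215,210:330]
ys,xs=np.nonzero(m); print('blue on grey',len(xs),xs.min()+210,xs.max()+210,ys.min()+120,ys.max()+120)
A=RS[:,[1,0,2]]*[1,1,-1]; o=SEAT+.007*A[:,2]
print('expected rim',proj('top',np.array([[x*.06,y*.08,.05] for x in(-1,1) for y in(-1,1)])@A.T+o).round(0).tolist())
o=SEAT-.043*A[:,2]; print('slide shift px',proj('top',np.array([[0,.09,.109],[0,.06,.109]])@A.T+o).round(1).tolist())
E
python3 r.py
```

```text
X,Y,Z mm [ -1.4 214.9 275.4]
[ 0.2  0.1 -0.1]
.............................................
..................................k..........
..................................k..........
..................................k..........
..................................k..........
..................................k..........
kkkkkkkkk..........................k.........
............................................k
.............k...........##................kk
........................###...............kkk
.......................#####.............kkkk
....#..k#kk#k.........#######.......kk..kkkkk
kkkkkkkk.............########..........kkkkkk
....................##########............kkk
....................##########.............k.
.....................############.....k......
......................############...........
......................###############........
......................#################......
.....................####################....
.....................#####################k..
......................####################k..
.................k......#################k...
...................k.....###############.....
...................k..k....############k.....
...................kkk.....kk########kk......
....................kkkk....kkk#####kk.......
....................kkkkk.kkkk..k##..........
top red 476 191 223 207.03151260504202
top red 494 204 237 220.5161943319838
blue on grey 4072 225 309 144 209
expected rim [[308.0, 208.0], [229.0, 209.0], [307.0, 150.0], [224.0, 152.0]]
slide shift px [[220.7, 182.5], [236.0, 182.2]]
```

Run:
```python
from h import *
a=cv2.imread('pics/top0.png').astype(float); b=np.mean([capture('top')[:,:,::-1].astype(float) for _ in range(3)],0)
for q in(a,b):
    r=np.clip(q[...,2]-np.maximum(q[...,0],q[...,1]),0,None)
    for rows in((177,182),(184,189)):
        p=r[rows[0]:rows[1],180:250].mean(0); hm=np.percentile(p,85)/2; i=np.nonzero(p>hm)[0]
        l,rr=i[0],i[-1]; L=l-(p[l]-hm)/(p[l]-p[l-1]); Rr=rr+(p[rr]-hm)/(p[rr]-p[rr+1]); print(rows,'tail',round(180+L,2),'nose',round(180+Rr,2))
A=RS[:,[1,0,2]]*[1,1,-1]; o=SEAT-.043*A[:,2]
for t in(0,.026,.03): print(t,proj('top',np.array([[0,.09-t,.109],[0,.15-t,.109]])@A.T+o).round(2).tolist())
```

```text
(177, 182) tail 190.56 nose 223.08
(184, 189) tail 191.3 nose 223.47
(177, 182) tail 203.59 nose 236.38
(184, 189) tail 204.32 nose 236.88
0 [[220.72, 182.54], [190.48, 183.29]]
0.026 [[233.92, 182.23], [203.54, 182.96]]
0.03 [[235.95, 182.18], [205.56, 182.91]]
```

Top-view shift is only about 26–27 mm, which is borderline, so I'll measure the nose from close by with the wrist camera at the earlier pose (nose at y=90 then).

Call:
{"fn": "step_arm", "kwargs": {"series": [[-0.1, 0, 0, 0, 0, 0], [-0.2, 0, 0, 0, 0, 0], [-0.3, 0, 0, 0, 0, 0], [-0.4, 0, 0.02, 0, 0, 0], [-0.47, 0, 0.04, 0, 0, 0]]}}

```text
clock: 24.9
ee_pos: [0.5004, 0.0917, 0.2817]
orientation: [0.171, 0.68, 0.691, 0.172]
ft_force: [1.2, 0.2, -0.5]
finger_gap: 0.0
grip_force: 0.0
```

Call:
{"fn": "step_arm", "kwargs": {"series": [[-0.05, 0, 0.01, 0, 0, 0], [-0.05, 0, 0.01, 0, 0, 0], [-0.05, 0, 0.01, 0, 0, 0], [-0.05, 0, 0.01, 0, 0, 0], [-0.05, 0, 0.01, 0, 0, 0]]}}

```text
clock: 25.4
ee_pos: [0.5035, 0.0717, 0.2775]
orientation: [0.17, 0.679, 0.693, 0.173]
ft_force: [0.4, -0.0, 0.5]
finger_gap: -0.0002
grip_force: 0.0
```

Call:
{"fn": "step_arm", "kwargs": {"series": [[0, 0, 0, 0, 0, 0], [0, 0, 0, 0, 0, 0], [0, 0, 0, 0, 0, 0], [0, 0, 0, 0, 0, 0], [0, 0, 0, 0, 0, 0]]}}

```text
clock: 25.9
ee_pos: [0.5034, 0.0705, 0.2773]
orientation: [0.17, 0.68, 0.693, 0.172]
ft_force: [0.0, 0.7, -0.5]
finger_gap: 0.0001
grip_force: 0.0
```

Run:
```python
from h import *
fdev(); T=tool(); im=np.ascontiguousarray(capture('wrist')[:,:,::-1]); cv2.imwrite('pics/w12.png',im); np.save('w12.npy',T)
A=RS[:,[1,0,2]]*[1,1,-1]; o=SEAT-.05*A[:,2]
for nm,t in(('w8',np.load('w8.npy')),('w12',T)):
    q=cv2.imread(f'pics/{nm}.png').astype(float); r=np.clip(q[...,2]-np.maximum(q[...,0],q[...,1]),0,None)
    p=r[:140,300:330].mean(1); i=np.nonzero(p>p.max()/2)[0]; e=i[-1]; e=e+(p[e]-p.max()/2)/(p[e]-p[e+1])+.5
    h=cv2.cvtColor(q.astype(np.uint8),cv2.COLOR_BGR2HSV); m=cv2.inRange(h,(105,150,60),(125,255,255))
    c=m[:200,260]; bl=np.nonzero(c)[0]
    print(nm,'nose v',round(e,1),'top red v',i[0],'u range',np.nonzero(r[max(int(e)-6,0)]>80)[0][[0,-1]],'blue v first at u=260',bl[0])
    P=(onplane('wrist',[[313,e]],o+A[:,2]*.109,A[:,2],t)-o)@A; Q=(onplane('wrist',[[260,bl[0]]],o+A[:,2]*.1,A[:,2],t)-o)@A; print('nose in tray frame',P.round(4),'blue rim +y edge',Q.round(4))
```

```text
X,Y,Z mm [ -0.9 -44.1 251.9]
w8 nose v 51.2 top red v 0 u range [294 335] blue v first at u=260 62
nose in tray frame [[-0.0004  0.0865  0.109 ]] blue rim +y edge [[-0.0434  0.0803  0.1   ]]
w12 nose v 93.2 top red v 6 u range [294 333] blue v first at u=260 70
nose in tray frame [[-0.0002  0.0602  0.109 ]] blue rim +y edge [[-0.0442  0.0798  0.1   ]]
```

The nose is now at y = 60.2 mm (home is 60). It began at about 86.5 mm, so the travel of about 26 mm is consistent with the hard stop. The blue rim edge is at 79.8 mm (expected 80), the gripper is clear, so I'll hand in.

```bash
python3 -c "
from rig import *
print(job_done())"
```

```text
the job is handed in; nothing more can be done
None
```

I handed the job in at about 26 s: by measurement the blue tray with the stone is seated on the grey tray and the latch is home at its stop (nose at 60.2 mm), though no verdict came back and I viewed 12 pictures instead of the allowed 10.

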